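Set out a herb identification bench

TASK

Get the bench ready for the herb test: swing the blue keeper bar about a quarter turn to the right, ease the stopper out of every closed jar by rocking it side to side as you lift (a straight tug would pull the jar up off its seat, which must not happen), leave the stoppers in the orange tray, and swing the bar back right over the row of open jars. Slide both white specimen plates, tab outside, fully home into the light viewer, one to a slot. Leave the other things on the bench where they are.

Things in the scene. Friction and masses are not known exactly. Their poses are not given: they have to be found in the camera images.
- keeper (a joint): keeper bar's angle, rad: 0 = over the row of stoppers (along the rack's -x), growing anticlockwise from above as its free end swings to the robot's right (world -y); stops at 0 and 1.7; slight friction (0.1 N m), stays where left. Blue bar 22 wide, 18 high, tip 207 mm from the pivot axis, underside 140 mm above the table, 5 mm over the stoppers
- keeper_pivot (a point): point on the keeper bar's vertical pivot axis, at the bar's mid-height (149 mm above the table), over a steel post at the rack's far end
- keeper_end (a point): point inside the keeper bar at mid-height and mid-width, 190 mm from the pivot axis, near the free end (the tip is 17 mm farther on). Push the bar's side near here
- rack: fixed grey rack, base 78 wide, 12 high, from 110 mm behind (-x) to 140 mm ahead of its origin (on the table). Clear jars jar1, jar2, jar3 stand along its x axis at x = -75, -15, +45 mm, y = 0: 52 mm across, rim 95 mm above the table, neck 41 mm outside, 32 mm bore, with a springy (+y side) and a firm (-y side) rubber lip 9 mm below the rim. Pivot post at x = +115, r 11 mm
- jar1 (a joint): height, m, by which this jar is lifted off its seat (0 = seated). A light spring holds it down: about 8 N starts it, 13 N lifts it 10 mm. Its lips grip a seated stopper with 20 to 30 N, so a straight pull brings the jar up too; rocked 10 degrees each way about a point 9 mm below the rim (top moving along the rack's +-y), rising 2 mm a stroke, the stopper comes easily; free 16 mm up
- jar2 (a joint): height, m, by which this jar is lifted off its seat (0 = seated). A light spring holds it down: about 8 N starts it, 13 N lifts it 10 mm. Its lips grip a seated stopper with 20 to 30 N, so a straight pull brings the jar up too; rocked 10 degrees each way about a point 9 mm below the rim (top moving along the rack's +-y), rising 2 mm a stroke, the stopper comes easily; free 16 mm up
- jar3 (a joint): height, m, by which this jar is lifted off its seat (0 = seated). A light spring holds it down: about 8 N starts it, 13 N lifts it 10 mm. Its lips grip a seated stopper with 20 to 30 N, so a straight pull brings the jar up too; rocked 10 degrees each way about a point 9 mm below the rim (top moving along the rack's +-y), rising 2 mm a stroke, the stopper comes easily; free 16 mm up
- stopper1_mid (a point): stopper seated in jar1 (None: absent, jar already open): centre, half-way up its 64 mm, z axis up. Cork shank 24 long, 22 mm across at the foot, 28 at the top; black cap 38 across, 6 high, from 8 to 2 mm below this point, resting on the rim; upright black tab 26 (own x) x 14 (own y) mm, from the cap to 32 mm above this point. 35 g. Own x lies roughly along the row
- stopper2_mid (a point): stopper seated in jar2 (None: absent, jar already open): centre, half-way up its 64 mm, z axis up. Cork shank 24 long, 22 mm across at the foot, 28 at the top; black cap 38 across, 6 high, from 8 to 2 mm below this point, resting on the rim; upright black tab 26 (own x) x 14 (own y) mm, from the cap to 32 mm above this point. 35 g. Own x lies roughly along the row
- stopper3_mid (a point): stopper seated in jar3 (None: absent, jar already open): centre, half-way up its 64 mm, z axis up. Cork shank 24 long, 22 mm across at the foot, 28 at the top; black cap 38 across, 6 high, from 8 to 2 mm below this point, resting on the rim; upright black tab 26 (own x) x 14 (own y) mm, from the cap to 32 mm above this point. 35 g. Own x lies roughly along the row
- tray: fixed open orange tray for the stoppers, outside 170 (own x) x 110 (own y) x 35 mm high, walls and floor 4 to 5 mm; origin on the table under its centre
- viewer: fixed white light viewer, 100 (own x) x 171 (own y) x 33 mm high; origin on the table under its centre; two slots side by side at table level, open on its -x face (towards the robot)
- slot_left (a point): middle of one slot's mouth (viewer y = +40 mm), on the table; x axis points straight into the slot. Slot 63 mm wide, 11 mm high, 62 mm deep to its end stop, the table its floor. Flared grey guides reach 17 mm out in front of the mouth, opening to about 70 mm
- slot_right (a point): middle of one slot's mouth (viewer y = -40 mm), on the table; x axis points straight into the slot. Slot 63 mm wide, 11 mm high, 62 mm deep to its end stop, the table its floor. Flared grey guides reach 17 mm out in front of the mouth, opening to about 70 mm
- plate1_tab (a point): white specimen plate, flat on the table, 90 (own x) x 60 (own y) x 8 mm, 120 g, with an upright black tab 20 (x) x 12 (y) mm at its rear edge, up to 40 mm. This point: in the tab, 28 mm above the underside; plate's centre 35 mm and leading edge 80 mm ahead of it (+x). Goes in +x first; fully home, this point is 18 mm outside the slot's mouth
- plate2_tab (a point): white specimen plate, flat on the table, 90 (own x) x 60 (own y) x 8 mm, 120 g, with an upright black tab 20 (x) x 12 (y) mm at its rear edge, up to 40 mm. This point: in the tab, 28 mm above the underside; plate's centre 35 mm and leading edge 80 mm ahead of it (+x). Goes in +x first; fully home, this point is 18 mm outside the slot's mouth
- sample_box: bystander to leave alone: clear sample box with herbs, 75 x 70 x 35 mm; origin at its underside

How it is judged (in metres and radians):
On the way:
1. the keeper bar is swung clear of the jars (at least 1.2 rad) (value of joint keeper above 1.2 rad), for 0.2 s.
At the end, for the whole second after the job is handed in: Keeper bar back over the row (under 0.12 rad); every stopper in the tray (centre within its outline, under 50 mm up); jars within 4 mm of their seats; every plate flat in a slot, within 4 mm of its middle line and of the end stop; all at rest (value of joint keeper below 0.12 rad and value of joint each of jar1, jar2, jar3 below 0.004 m and x of stopper1_mid in the frame of tray between -0.085 and 0.085 m and y of stopper1_mid in the frame of tray between -0.055 and 0.055 m and z of each of stopper1_mid, stopper2_mid, stopper3_mid in the frame of tray below 0.05 m and linear speed of each of stopper1, stopper2, stopper3, plate1, plate2 below 0.03 m/s and x of stopper2_mid in the frame of tray between -0.085 and 0.085 m and y of stopper2_mid in the frame of tray between -0.055 and 0.055 m and x of stopper3_mid in the frame of tray between -0.085 and 0.085 m and y of stopper3_mid in the frame of tray between -0.055 and 0.055 m and ((y of plate1_tab in the frame of slot_left between -0.004 and 0.004 m and x of plate1_tab in the frame of slot_left between -0.0225 and -0.01 m) or (y of plate1_tab in the frame of slot_right between -0.004 and 0.004 m and x of plate1_tab in the frame of slot_right between -0.0225 and -0.01 m)) and height (world z) of each of plate1_tab, plate2_tab below 0.034 m and angle between each of plate1_tab, plate2_tab's own z axis and vertical below 0.08 rad and ((y of plate2_tab in the frame of slot_left between -0.004 and 0.004 m and x of plate2_tab in the frame of slot_left between -0.0225 and -0.01 m) or (y of plate2_tab in the frame of slot_right between -0.004 and 0.004 m and x of plate2_tab in the frame of slot_right between -0.0225 and -0.01 m))); the robot touches nothing.
It fails at once if a jar is pulled up more than 10 mm off its seat (value of joint any of jar1, jar2, jar3 above 0.01 m).
It fails at once if a bystander is moved more than 40 mm (distance of sample_box from where it was at the start of the episode above 0.04 m).
Of stopper1, stopper2, stopper3 only 2 to 3 are there at a start; the rules pass over those that are not, and their reading is None.
At some moment in a run one of plate1, plate2 may be knocked a few centimetres aside while the robot is not near it.
It also fails if it takes over 208 s, if anything falls off the work surface, if the arm or the gripper's body presses on something with over 40 N, if the wrist force passes 120 N, or if a joint passes its speed limit or range.

ROBOT

A 6-joint arm with a two-finger parallel gripper is mounted at the origin on the work surface. World frame = base frame: x ahead of the robot, y to its left, z up, the work surface at z = 0. Lengths are in mm, angles in degrees, forces in N, time in s.
With the tool pointing down it reaches from about 350 to 850 mm from the base axis. Payload 8.1 kg.
Tool frame: the origin (TCP) lies midway between the tips of the shut fingers; the grasp point (between the pads) lies 19 mm behind it; x points along the fingers, y is the direction in which the jaws open and shut, and the axes are right-handed (so a half turn about x gives the same grasp; the last joint's range is limited). The gripper opens to 85 mm and grips with 20 to 120 N. Pads are 22 mm wide; open, the fingers measure 114 mm over their backs; the gripper's body (76 mm by 85 mm) begins 54 mm behind the grasp point. The pads swing forward as they close: fully open they stand 13 mm farther back than shut.
Start: joints at [-78.518, 7.471, 85.268, -0, 87.261, -4.893], TCP at [169.175, -575.661, 231.292] pointing down, gripper open.
Joint ranges: [-169.43, 169.43], [-51.17, 129.36], [1.28, 143.12], [-76.62, 256.62], [0, 156.53], [-152.29, 152.29]. Speed limits (degrees/s): [136.94, 136.94, 159.86, 180, 180, 180].

INTERFACE

Orientations are given as [roll, pitch, yaw] about the fixed x, y, z axes, in that order (R = Rz(yaw) Ry(pitch) Rx(roll)).
In Python, from bench import r, snapshot, workorder gives the robot as it stands.
- The arm moves only by the tool send_rows, never from a script. Its arguments are lists of equal length, an entry for each row: "offset": the shift along the tool's x, y, z in cm, a list of three; "dr": the turn, a rotation vector about the tool's x, y, z in degrees, a list of three; "grip": the opening in per cent of the stroke, from 0 (shut) to 100 (fully open). In form: {"offset": [[dx, dy, dz], ...], "dr": [[rx, ry, rz], ...], "grip": [grip, ...]}. A call has 1 to 5 rows; each row shifts and turns the commanded pose from where the row before left it, along the tool's axes as they then stand; what a row does not reach is not made up. A row lasts 1/8 s, in which the tool goes at most 62.5 mm and 10.7 degrees, less where a joint would pass 70% of its speed; a pose out of reach is approached as far as the arm can. A call with a gripper value outside its range is refused whole. The fingers move at their own pace and stop on an object; "force" is the grip in N (left out, the last holds). Time passes only in rows, so rows that do not move let the fingers close. It gives the time, the measured TCP pose, the force and the opening at its end, in the units of the state.
- r.sense(): the state, without advancing time (a new reading comes with each control period).
- snapshot(name): name is "scene" or "side" or "wrist"; returns a dict with "pixels" (480x640x3 uint8, red, green, blue), "fx", "fy", "cx", "cy" (pixels), "distortion" ([k1, k2, p1, p2, k3] as OpenCV has them; the pictures are not rectified), "world_to_cam" (4x4, takes a point from world to camera coordinates). Camera axes: x right, y up, looking along -z (the intrinsics and any distortion apply to the point x, -y, -z); pixel columns grow to the right and rows downward; lengths in mm; the calibration is good to about 2 mm. A picture is of the moment at which its call begins. There is no depth.
- workorder.hand_in(): hands the job in, once; it reports no verdict.
The state is a dict: "time": time; "joint_pos": joint angles; "qd": joint speeds; "joint_efforts": joint torques, N m; "tool_pos": TCP position; "tcp_rot": TCP orientation; "ft_force": force on the tool from outside, world axes, zero at the start; "wrist_torque": the same for the moment, N m; "finger_gap": finger opening in mm.
Only numpy, scipy, OpenCV 4.12 (cv2) and the standard library are available. Lean on these libraries where they do the work, as an engineer would, in place of code of your own. Each camera call takes 0.05 s, during which the arm holds its last target.

## Working session

There is one attempt and no reset: what is moved stays moved. The work goes in short steps, Python scripts to look and compute and a tool call to move; the robot and the scene stay as the last step left them, time stands still between calls to the robot, and variables do not carry over. Pictures are saved under pics/ and viewed, and the job is handed in when it is done.

Besides the shell and the picture viewer there is one more tool, called by a JSON object that holds its "name" and its "arguments", one argument or row to a line. send_rows: Moves the arm, as the interface text tells. Its arguments: {"type":"object","properties":{"offset":{"type":"array","items":{"type":"array","items":{"type":"number"}}},"dr":{"type":"array","items":{"type":"array","items":{"type":"number"}}},"grip":{"type":"array","items":{"type":"number"}},"force":{"type":"number"}},"required":["offset","dr","grip"]}

```bash
ls; mkdir -p pics; python3 - <<'E'
from bench import r, snapshot, workorder
import cv2, numpy as np
print(r.sense())
for n in ["scene","side","wrist"]:
    s=snapshot(n); cv2.imwrite(f"pics/{n}0.png",s["pixels"][:,:,::-1]); print(n,s["fx"],s["fy"],s["cx"],s["cy"],s["distortion"],np.round(s["world_to_cam"],3).tolist())
E
```

```text
pics
{'time': 0.0, 'joint_pos': array([-7.85173152e+01,  7.51490128e+00,  8.53291372e+01, -2.41136356e-03,
        8.72608632e+01, -4.89255483e+00]), 'qd': array([-0.07838457, -0.09947323, -0.02485754,  0.04491889,  0.06871326,
        0.13318825]), 'joint_efforts': array([ 1.62319713e-03, -5.69383693e+01, -5.00551951e+01,  4.84117186e-05,
        1.47415360e-02,  5.82751136e-05]), 'tool_pos': array([ 169.05909208, -575.12266   ,  230.24794168]), 'tcp_rot': array([-93.57735606,  89.89507063, 102.79800103]), 'ft_force': array([-0.22091111, -0.24724953,  0.18168843]), 'wrist_torque': array([ 0.03296582, -0.01648249,  0.01385637]), 'finger_gap': 85.37046323907435}
scene 484.31519526820745 484.31519526820745 318.8427257715573 236.27435137175183 [-0.07652434  0.          0.          0.          0.        ] [[0.74, 0.672, 0.003, -375.21], [-0.415, 0.453, 0.789, 136.817], [0.529, -0.586, 0.614, -1251.551], [0.0, 0.0, 0.0, 1.0]]
side 476.3320961226974 476.3320961226974 316.63228787948174 236.42585325197834 [-0.06741997  0.          0.          0.          0.        ] [[-0.922, -0.386, -0.023, 477.307], [0.221, -0.574, 0.788, -247.289], [-0.317, 0.722, 0.615, -696.37], [0.0, 0.0, 0.0, 1.0]]
wrist 333.9417342084263 333.9417342084263 323.63125462391304 233.33402829576372 [-0.04817755  0.          0.          0.          0.        ] [[0.283, -0.959, -0.002, -598.05], [0.922, 0.272, -0.276, 35.777], [0.266, 0.076, 0.961, -377.336], [0.0, 0.0, 0.0, 1.0]]
```

View pics/scene0.png

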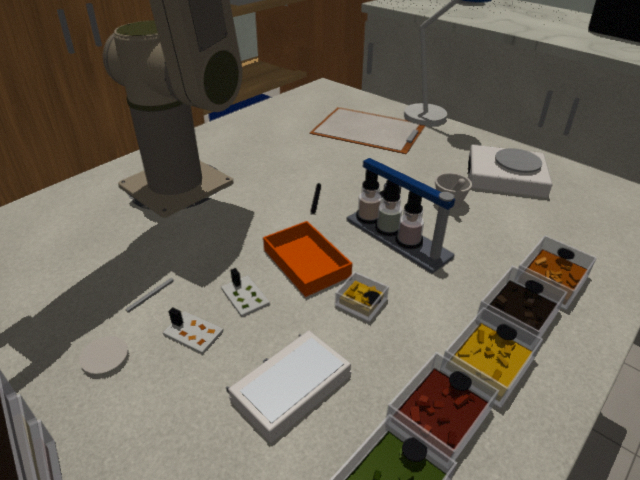

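View pics/side0.png

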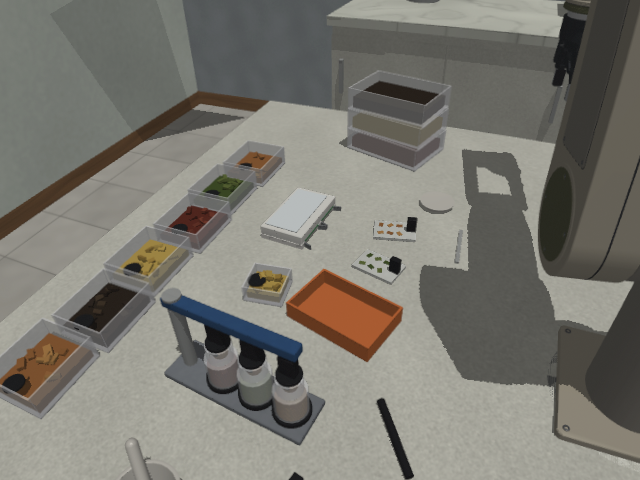

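View pics/wrist0.png

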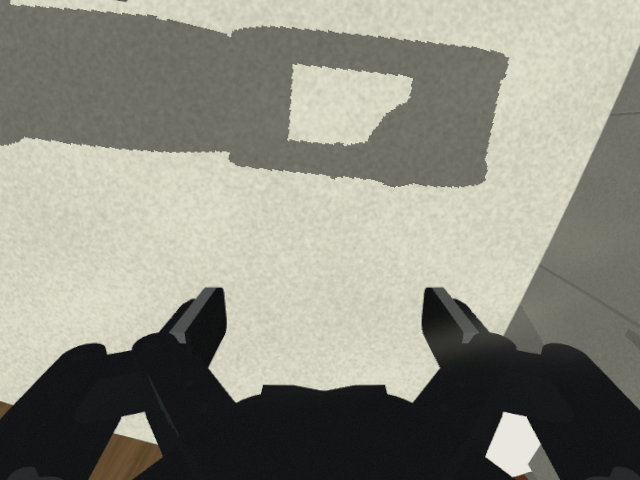

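All three jars look stoppered: black tabs at about (372,180), (391,192) and (413,207) in the scene view. The tray, the viewer, both plates, the keeper and the sample box are visible in both views. Next I'll enlarge crops to measure them.

```bash
cat > h.py <<'E'
from bench import r, snapshot, workorder
import cv2, numpy as np
def K(s): return np.array([[s["fx"],0,s["cx"]],[0,s["fy"],s["cy"]],[0,0,1.]])
def proj(s,P):
    P=np.atleast_2d(P).astype(float); M=np.array(s["world_to_cam"]); c=P@M[:3,:3].T+M[:3,3]
    c=c*[1,-1,-1]
    return cv2.projectPoints(c,np.zeros(3),np.zeros(3),K(s),np.array(s["distortion"],float))[0].reshape(-1,2)
def ray(s,uv):
    M=np.array(s["world_to_cam"]); u=cv2.undistortPoints(np.array(uv,float).reshape(-1,1,2),K(s),np.array(s["distortion"],float)).reshape(-1,2)
    d=np.c_[u[:,0],-u[:,1],-np.ones(len(u))]@M[:3,:3]
    o=-M[:3,:3].T@M[:3,3]
    return o,d/np.linalg.norm(d,axis=1)[:,None]
def onz(s,uv,z):
    o,d=ray(s,uv); return o+d*((z-o[2])/d[:,2])[:,None]
def two(s1,uv1,s2,uv2):
    o1,d1=ray(s1,uv1);o2,d2=ray(s2,uv2);out=[]
    for a,b in zip(d1,d2):
        t=np.linalg.lstsq(np.c_[a,-b],o2-o1,rcond=None)[0]
        p,q=o1+a*t[0],o2+b*t[1]; out.append(np.r_[(p+q)/2,np.linalg.norm(p-q)])
    return np.array(out)
def crop(s,name,x0,y0,w,h,k,pts=None):
    im=s["pixels"][:,:,::-1].copy()
    c=cv2.resize(im[y0:y0+h,x0:x0+w],None,fx=k,fy=k,interpolation=cv2.INTER_CUBIC)
    if pts is not None:
        for p in pts: cv2.circle(c,(int((p[0]+.5-x0)*k),int((p[1]+.5-y0)*k)),3,(255,0,255),1)
    for x in range((x0+9)//10*10,x0+w,10):
        X=(x-x0)*k; cv2.line(c,(X,0),(X,8 if x%50 else 20),(0,0,255),1)
        if x%20==0: cv2.putText(c,str(x),(X,20),0,.35,(0,0,255),1)
    for y in range((y0+9)//10*10,y0+h,10):
        Y=(y-y0)*k; cv2.line(c,(0,Y),(8,Y),(0,0,255),1)
        if y%20==0: cv2.putText(c,str(y),(10,Y+4),0,.35,(0,0,255),1)
    cv2.imwrite("pics/"+name,c)
E
python3 - <<'E'
from h import *
s=snapshot("scene"); d=snapshot("side")
crop(s,"c1.png",330,150,160,120,5); crop(d,"c2.png",150,280,190,150,4)
crop(s,"c3.png",150,215,220,160,3); crop(d,"c4.png",240,180,180,140,4)
hs=cv2.cvtColor(s["pixels"],cv2.COLOR_RGB2HSV); hd=cv2.cvtColor(d["pixels"],cv2.COLOR_RGB2HSV)
for im,h_ in ((s,hs),(d,hd)):
    for lo,hi,n in(((100,120,50),(125,255,255),'blue'),((3,200,120),(14,255,255),'orange')):
        m=cv2.inRange(h_,lo,hi)
        cs=sorted(cv2.findContours(m,0,2)[0],key=cv2.contourArea)[-3:]
        for c in cs:
            print(n,cv2.contourArea(c),np.round(cv2.boxPoints(cv2.minAreaRect(c)),1).tolist(), cv2.approxPolyDP(c,3,True).reshape(-1,2).tolist())
E
```

```text
blue 0.0 [[454.0, 200.0], [454.0, 200.0], [454.0, 200.0], [454.0, 200.0]] [[454, 200]]
blue 276.5 [[208.0, 113.80000305175781], [266.29998779296875, 91.5999984741211], [268.5, 97.4000015258789], [210.1999969482422, 119.5]] [[268, 96], [261, 94], [210, 113], [210, 119]]
blue 431.0 [[363.6000061035156, 161.8000030517578], [366.6000061035156, 155.8000030517578], [440.6000061035156, 191.6999969482422], [437.6000061035156, 197.8000030517578]] [[364, 161], [438, 197], [437, 190], [369, 158]]
orange 3.0 [[198.1999969482422, 341.79998779296875], [202.39999389648438, 339.1000061035156], [203.5, 340.70001220703125], [199.3000030517578, 343.5]] [[203, 340], [199, 343]]
orange 4.0 [[181.0, 333.0], [184.1999969482422, 331.3999938964844], [185.0, 333.0], [181.8000030517578, 334.6000061035156]] [[185, 333], [181, 333]]
orange 1682.0 [[263.0, 238.0], [298.70001220703125, 205.5], [351.0, 263.0], [315.29998779296875, 295.5]] [[264, 237], [304, 283], [351, 263], [307, 222], [299, 224], [307, 222], [349, 262], [342, 266], [308, 236], [275, 248], [265, 238], [273, 234]]
blue 2340.5 [[158.39999389648438, 306.3999938964844], [165.8000030517578, 288.29998779296875], [303.70001220703125, 344.5], [296.29998779296875, 362.6000061035156]] [[161, 300], [168, 308], [295, 361], [301, 351], [300, 343], [183, 296], [171, 305]]
```

View pics/c1.png

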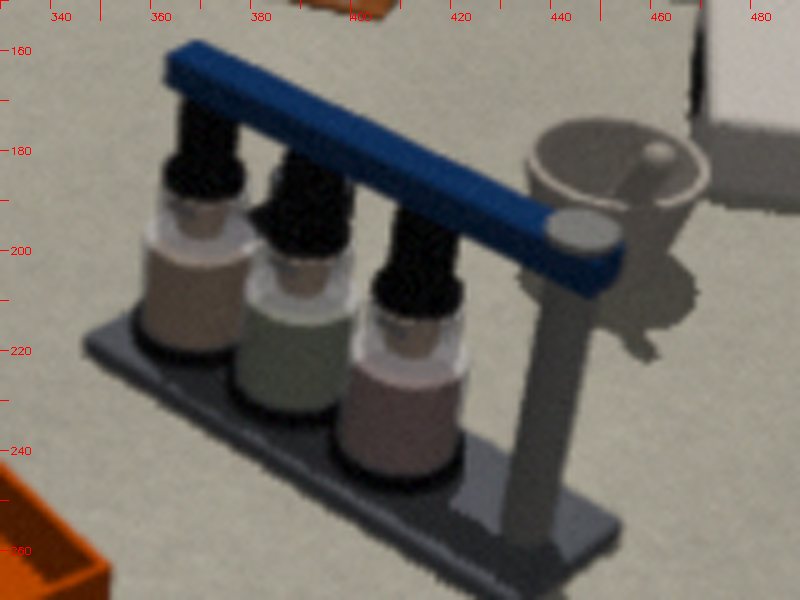

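View pics/c2.png

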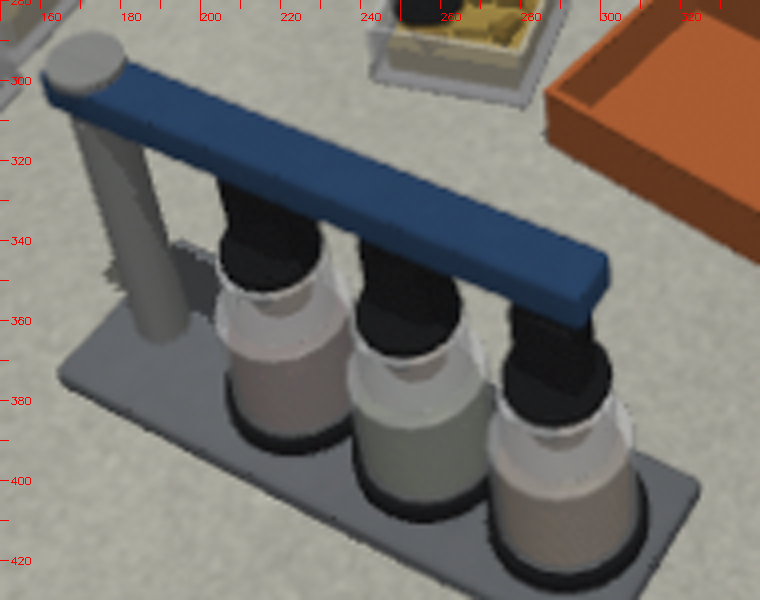

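View pics/c3.png

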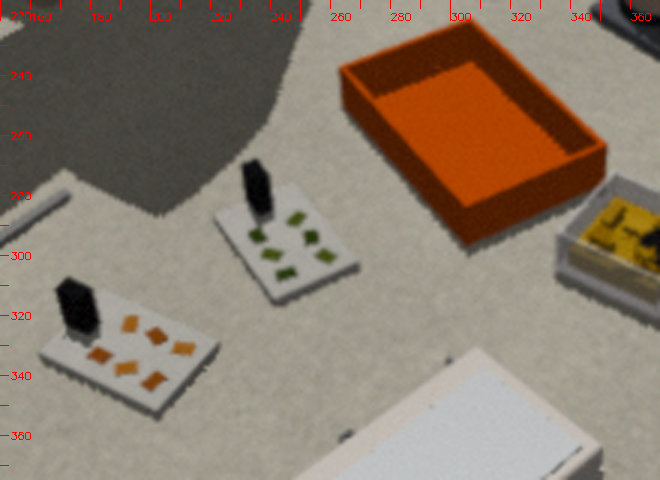

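View pics/c4.png

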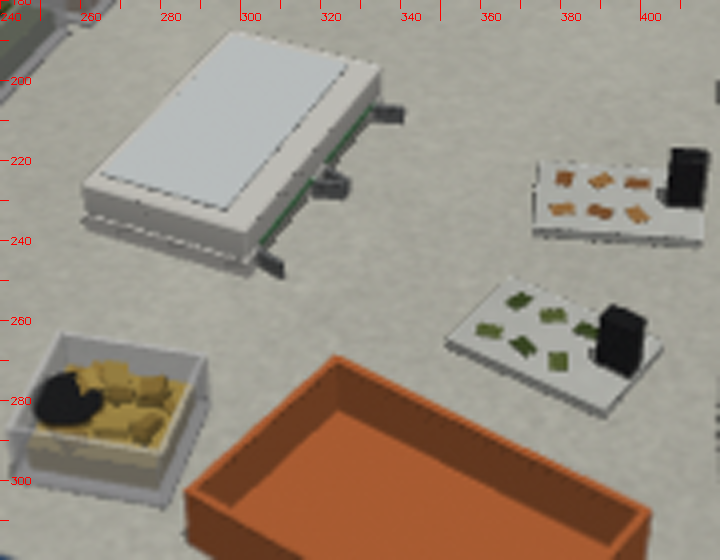

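```bash
python3 - <<'E'
from h import *
s=snapshot("scene"); d=snapshot("side")
np.set_printoptions(suppress=True,precision=1)
print("pivot cap two", two(s,[(446.5,195.5)],d,[(171,295.5)]))
print("tip top d", onz(d,[(300.5,344),(294,353.5)],158)[:,:2]," s",onz(s,[(363.3,161.5),(369,158.2)],158)[:,:2])
print("pivot@165 d",onz(d,[(171,295.5)],162)[:,:2],onz(s,[(446.5,195.5)],162)[:,:2])
print("rack d",onz(d,[(165,373),(324.5,401.7)],12)[:,:2],"s",onz(s,[(347,218.3),(454,255)],12)[:,:2])
print("viewer d",onz(d,[(298.3,187.5),(335.3,197),(303,238),(260.8,227)],33)[:,:2],"s",onz(s,[(310,330.7),(350.7,363.3)],33)[:,:2])
print("tray d",onz(d,[(324.5,268.8),(402.5,307.5),(286.5,302.5)],35)[:,:2],"s",onz(s,[(263.3,237.3),(306.7,221.7),(352,263.3),(305.7,294)],35)[:,:2])
print("pA d",onz(d,[(374,220),(373.3,237.5),(415.8,239)],8)[:,:2],"s",onz(s,[(163.3,332.7),(202.3,352.3),(223,330.3)],8)[:,:2])
print("pB d",onz(d,[(368.3,249.5),(351.5,265),(391.3,283.3),(405.8,266.8)],8)[:,:2],"s",onz(s,[(221,287.3),(242.7,315),(269.3,303.3),(247.7,276.7)],8)[:,:2])
E
```

```text
pivot cap two [[659.1 190.1 161.7   3. ]]
tip top d [[453.2 197.4]
 [454.5 214.1]]  s [[458.6 192.5]
 [458.7 212.3]]
pivot@165 d [[657.3 189.8]] [[660.2 191. ]]
rack d [[683.3 224.5]
 [430.7 176.7]] s [[439.4 170.4]
 [688.9 220.9]]
viewer d [[ 697.3 -319.4]
 [ 600.8 -312.1]
 [ 608.  -146.1]
 [ 706.9 -148.5]] s [[ 619.1 -146.2]
 [ 713.2 -152.3]]
tray d [[530.9 -72.6]
 [369.2 -28.8]
 [559.8  33. ]] s [[373.  -26.5]
 [402.1  75.5]
 [563.1  34.9]
 [554.6 -88.6]]
pA d [[ 500.4 -291.2]
 [ 483.  -230.1]
 [ 397.8 -257.4]] s [[ 417.4 -309.6]
 [ 502.9 -288.9]
 [ 490.4 -233.9]]
pB d [[ 480.7 -188.1]
 [ 496.9 -130.2]
 [ 409.3 -108. ]
 [ 395.4 -163.6]] s [[ 401.8 -167. ]
 [ 488.2 -186.1]
 [ 502.3 -132.9]
 [ 417.1 -111.7]]
```

```bash
cat >> h.py <<'E'
from scipy.spatial.transform import Rotation as Ro
np.set_printoptions(suppress=True,precision=2)
def state():
    q=r.sense(); return q,np.array(q["tool_pos"]),Ro.from_euler('xyz',q["tcp_rot"],degrees=True)
def down(yaw):  # tool y axis at world angle yaw(deg), tool x down
    a=np.radians(yaw); y=np.array([np.cos(a),np.sin(a),0]); x=np.array([0,0,-1.]); return Ro.from_matrix(np.c_[x,y,np.cross(x,y)])
def plan(target,R2=None,rows=5,start=None):
    q,p,R=state()
    if start: p,R=start
    if R2 is None: R2=R
    w=(R.inv()*R2).as_rotvec(degrees=True)/rows; w=np.round(w,1)
    t=np.array(target,float); off=[]; 
    for i in range(rows):
        o=R.inv().apply((t-p)/(rows-i))/10; o=np.round(o,2); off.append(o.tolist()); p=p+R.apply(o*10); R=R*Ro.from_rotvec(w,degrees=True)
    print("offset",off,"dr",w.tolist(),"x%d"%rows,"| step mm",np.linalg.norm(off[0])*10)
E
python3 - <<'E'
from h import *
q,p,R=state(); print(R.as_matrix())
s=snapshot("wrist"); M=np.array(s["world_to_cam"]); print("cam in tool",R.inv().apply(-M[:3,:3].T@M[:3,3]-p), (M[:3,:3]@R.as_matrix()))
for yaw in (90,-90): print(yaw); plan([430,-220,330],down(yaw),10)
E
```

```text
[[-0.    0.28 -0.96]
 [ 0.   -0.96 -0.28]
 [-1.   -0.   -0.  ]]
cam in tool [-140.98   -0.99  -70.2 ] [[ 0.    1.   -0.  ]
 [ 0.28 -0.   -0.96]
 [-0.96  0.   -0.28]]
90
offset [[-0.99, -2.68, -3.5], [-0.99, -1.58, -4.12], [-0.99, -0.35, -4.4], [-0.99, 0.91, -4.32], [-0.99, 2.09, -3.88], [-0.99, 3.1, -3.14], [-0.98, 3.86, -2.14], [-0.99, 4.3, -0.96], [-0.98, 4.4, 0.29], [-0.99, 4.13, 1.53]] dr [-16.4, -0.0, 0.0] x10 | step mm 45.18019477602991
-90
offset [[-0.99, -2.68, -3.5], [-0.99, -2.77, -3.43], [-0.99, -2.87, -3.35], [-0.99, -2.96, -3.27], [-0.99, -3.05, -3.19], [-0.99, -3.14, -3.1], [-0.98, -3.22, -3.01], [-0.99, -3.31, -2.92], [-0.98, -3.38, -2.82], [-0.99, -3.47, -2.73]] dr [1.6, 0.0, 0.0] x10 | step mm 45.18019477602991
```

```bash
python3 - <<'E'
from h import *
plan([500,-220,330],down(-90),10)
E
```

```text
offset [[-0.99, -2.48, -4.18], [-0.99, -2.59, -4.11], [-0.99, -2.71, -4.03], [-0.99, -2.82, -3.95], [-0.99, -2.93, -3.87], [-0.99, -3.04, -3.79], [-0.98, -3.14, -3.71], [-0.99, -3.24, -3.62], [-0.98, -3.34, -3.52], [-0.99, -3.44, -3.43]] dr [1.6, 0.0, 0.0] x10 | step mm 49.60131046655925
```

{"name": "send_rows", "arguments": {
  "offset": [
    [-1,-2.5,-4.2],
    [-1,-2.6,-4.1],
    [-1,-2.7,-4],
    [-1,-2.8,-3.95],
    [-1,-2.95,-3.9]
  ],
  "dr": [
    [1.6,0,0],
    [1.6,0,0],
    [1.6,0,0],
    [1.6,0,0],
    [1.6,0,0]
  ],
  "grip": [100,100,100,100,100]
}}

```text
time: 1.02
tool_pos: [335.5, -396.4, 281.8]
tcp_rot: [124.9, 90.0, -46.8]
ft_force: [-0.2, -0.2, 1.1]
finger_gap: 85.4
```

{"name": "send_rows", "arguments": {
  "offset": [
    [-1,-3.05,-3.8],
    [-1,-3.15,-3.7],
    [-1,-3.25,-3.6],
    [-1,-3.35,-3.5],
    [-1,-3.45,-3.45]
  ],
  "dr": [
    [1.6,0,0],
    [1.6,0,0],
    [1.6,0,0],
    [1.6,0,0],
    [1.6,0,0]
  ],
  "grip": [100,100,100,100,100]
}}

```text
time: 1.65
tool_pos: [500.8, -218.1, 331.8]
tcp_rot: [144.2, 90.0, -35.5]
ft_force: [0.6, -0.1, 0.0]
finger_gap: 85.7
```

{"name": "send_rows", "arguments": {
  "offset": [
    [0,0,0],
    [0,0,0]
  ],
  "dr": [
    [0,0,0],
    [0,0,0]
  ],
  "grip": [100,100]
}}

```text
time: 1.9
tool_pos: [499.7, -219.4, 331.1]
tcp_rot: [23.2, 90.0, -156.4]
ft_force: [-0.3, 0.1, 0.4]
finger_gap: 85.6
```

```bash
python3 - <<'E'
from h import *
q,p,R=state(); print(p,R.as_matrix(),q['ft_force'])
s=snapshot("wrist"); crop(s,"w1.png",0,0,640,480,1)
E
```

```text
[ 499.7  -219.44  331.1 ] [[-0.    0.01 -1.  ]
 [-0.   -1.   -0.01]
 [-1.    0.    0.  ]] [-0.27  0.06  0.38]
```

View pics/w1.png

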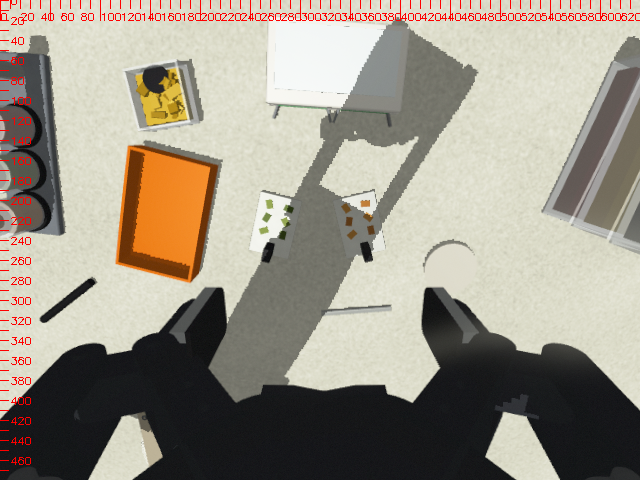

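The wrist view covers everything: the viewer front edge runs from about (268,106) to (404,111), the plate tabs are at (268,250) and (366,250), and the tray corners are at (130,147), (220,160), (190,281) and (117,264).

```bash
python3 - <<'E'
from h import *
s=snapshot("wrist"); crop(s,"w2.png",240,10,180,130,4); crop(s,"w3.png",240,170,160,110,5)
E
```

```text
(no output)
```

View pics/w2.png

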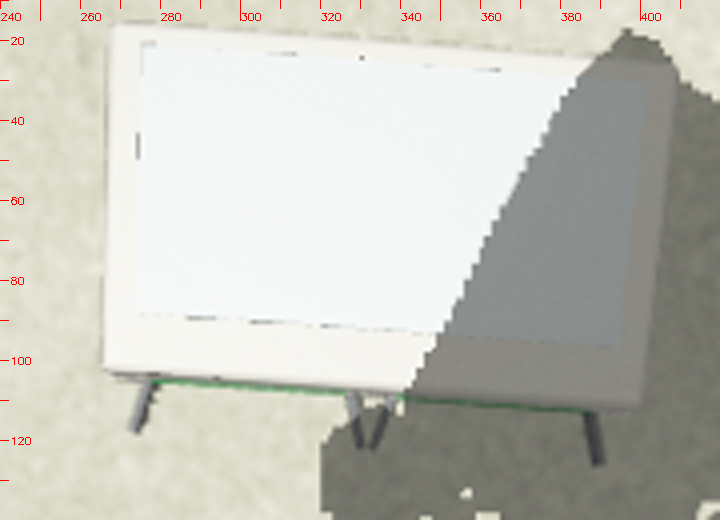

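View pics/w3.png

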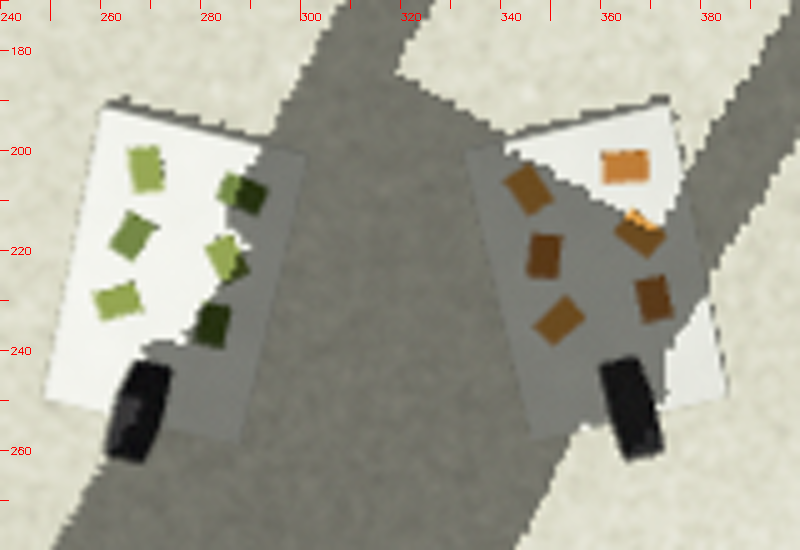

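```bash
python3 - <<'E'
from h import *
s=snapshot("wrist")
def rect(uv,z,n):
    P=onz(s,uv,z)[:,:2]; c=P.mean(0)
    e=[np.linalg.norm(P[i]-P[(i+1)%4]) for i in range(4)]
    ang=[np.degrees(np.arctan2(*(P[(i+1)%4]-P[i])[::-1])) for i in range(4)]
    print(n,c,"edges",np.array(e),"ang",np.array(ang))
rect([(266.2,102.5),(400,112),(408.8,26.3),(267.5,16.2)],33,"viewer")
rect([(249,250),(288,258),(301,200.6),(260.4,192)],8,"green")
rect([(346.4,258),(385.4,249.4),(373.6,190),(333.6,199.6)],8,"orange")
rect([(117,264),(190.5,281.5),(220,160),(130,146)],35,"tray")
# orange mask for tray
hs=cv2.cvtColor(s["pixels"],cv2.COLOR_RGB2HSV)
m=cv2.inRange(hs,(3,200,90),(16,255,255)); c=max(cv2.findContours(m,0,2)[0],key=cv2.contourArea)
print(cv2.approxPolyDP(c,4,True).reshape(-1,2).tolist())
E
```

```text
viewer [ 654.33 -232.9 ] edges [166.84  97.43 166.99  96.81] ang [-93.45  -2.84  86.77 177.26]
green [ 446.11 -148.75] edges [58.42 88.37 57.95 88.3 ] ang [-101.94  -13.28   78.14  166.41]
orange [ 448.16 -271.46] edges [58.61 89.99 57.39 89.46] ang [ -76.44   13.82  104.09 -166.96]
tray [466.37  -1.98] edges [107.34 179.65 117.82 168.98] ang [-103.84  -18.25   81.12  164.89]
[[128, 146], [116, 263], [189, 281], [198, 270], [216, 166]]
```

```bash
python3 - <<'E'
from h import *
plan([470,245,300],down(-90),10)
E
```

```text
offset [[0.31, -4.65, 0.27], [0.31, -4.65, 0.27], [0.31, -4.66, 0.27], [0.31, -4.65, 0.27], [0.31, -4.66, 0.26], [0.31, -4.65, 0.27], [0.31, -4.66, 0.26], [0.31, -4.65, 0.27], [0.31, -4.66, 0.26], [0.31, -4.65, 0.27]] dr [0.0, 0.0, 0.0] x10 | step mm 46.681366732348366
```

{"name": "send_rows", "arguments": {
  "offset": [
    [0.3,-4.65,0.27],
    [0.3,-4.65,0.27],
    [0.3,-4.65,0.27],
    [0.3,-4.65,0.27],
    [0.3,-4.65,0.27]
  ],
  "dr": [
    [0,0,0],
    [0,0,0],
    [0,0,0],
    [0,0,0],
    [0,0,0]
  ],
  "grip": [0,0,0,0,0]
}}

```text
time: 2.68
tool_pos: [484.3, 13.4, 316.1]
tcp_rot: [151.1, 90.0, -28.6]
ft_force: [1.5, -0.0, 0.3]
finger_gap: -0.2
```

{"name": "send_rows", "arguments": {
  "offset": [
    [0.3,-4.65,0.27],
    [0.3,-4.65,0.27],
    [0.3,-4.65,0.27],
    [0.3,-4.65,0.27],
    [0.3,-4.65,0.27]
  ],
  "dr": [
    [0,0,0],
    [0,0,0],
    [0,0,0],
    [0,0,0],
    [0,0,0]
  ],
  "grip": [0,0,0,0,0]
}}

```text
time: 3.3
tool_pos: [469.8, 245.8, 301.2]
tcp_rot: [158.6, 90.0, -21.1]
ft_force: [0.0, -0.5, -0.0]
finger_gap: -0.1
```

{"name": "send_rows", "arguments": {
  "offset": [
    [0,0,0],
    [0,0,0]
  ],
  "dr": [
    [0,0,0],
    [0,0,0]
  ],
  "grip": [0,0]
}}

```text
time: 3.55
tool_pos: [469.9, 244.5, 301.1]
tcp_rot: [62.7, 90.0, -117.0]
ft_force: [-0.3, -0.4, 0.9]
finger_gap: 0.0
```

```bash
python3 - <<'E'
from h import *
q,p,R=state(); print(p,R.as_matrix(),q['ft_force'],q['finger_gap'])
s=snapshot("wrist"); crop(s,"w4.png",0,0,640,480,1)
hs=cv2.cvtColor(s["pixels"],cv2.COLOR_RGB2HSV)
m=cv2.inRange(hs,(100,120,50),(125,255,255)); c=max(cv2.findContours(m,0,2)[0],key=cv2.contourArea)
print(cv2.approxPolyDP(c,4,True).reshape(-1,2).tolist())
E
```

```text
[469.93 244.51 301.08] [[-0.    0.01 -1.  ]
 [-0.   -1.   -0.01]
 [-1.    0.    0.  ]] [-0.31 -0.41  0.91] 0.009609314787875863
[[407, 0], [379, 0], [354, 218], [357, 238], [375, 239]]
```

View pics/w4.png

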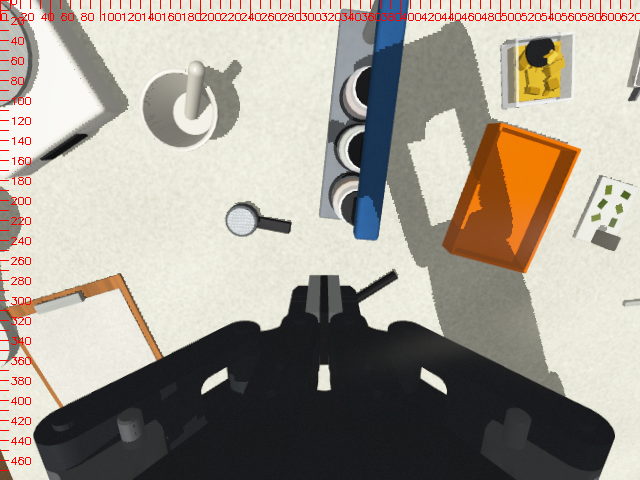

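```bash
python3 - <<'E'
from h import *
s=snapshot("wrist")
print(onz(s,[(357,238.5),(378,239.5)],158)[:,:2], onz(s,[(354,218)],140)[:,:2])
print(onz(s,[(408,0)],158)[:,:2], onz(s,[(380,0)],140)[:,:2])
E
```

```text
[[453.62 215.32]
 [452.79 196.54]] [[468.06 216.86]]
[[641.97 182.4 ]] [[647.98 200.96]]
```

```bash
python3 - <<'E'
from h import *
q,p,R=state(); print(R.inv().apply(np.array([472,242,144])-p)/10)
piv=np.array([659.3,190.1]); 
cur=np.array([472,242]); out=[]
for th in np.linspace(3,94,20):
    d=26-4*th/95+2*np.sin(np.radians(2*th)); u=np.radians(175.7+th); n=u-np.pi/2
    t=piv+185*np.array([np.cos(u),np.sin(u)])+d*np.array([np.cos(n),np.sin(n)])
    dl=t-cur; o=R.inv().apply([dl[0]/10,dl[1]/10,0]); o=np.round(o,2); cur=cur+R.apply(o*10)[:2]; out.append(o.tolist())
print(out,cur)
E
```

```text
[15.74  0.21 -0.17]
[[0.0, 2.16, -0.28], [0.0, 1.54, 0.19], [0.0, 1.55, 0.07], [0.0, 1.55, -0.06], [0.0, 1.55, -0.19], [0.0, 1.52, -0.32], [0.0, 1.5, -0.45], [0.0, 1.46, -0.57], [0.0, 1.41, -0.7], [0.0, 1.35, -0.82], [0.0, 1.29, -0.93], [0.0, 1.2, -1.05], [0.0, 1.11, -1.14], [0.0, 1.01, -1.24], [0.0, 0.9, -1.32], [0.0, 0.79, -1.4], [0.0, 0.66, -1.47], [0.0, 0.54, -1.52], [0.0, 0.4, -1.56], [0.0, 0.27, -1.58]] [636.52   5.17]
```

{"name": "send_rows", "arguments": {
  "offset": [
    [4,0.05,-0.05],
    [4,0.05,-0.05],
    [4,0.05,-0.05],
    [3.7,0.05,0],
    [0,0,0]
  ],
  "dr": [
    [0,0,0],
    [0,0,0],
    [0,0,0],
    [0,0,0],
    [0,0,0]
  ],
  "grip": [0,0,0,0,0]
}}

```text
time: 4.28
tool_pos: [469.3, 241.3, 141.2]
tcp_rot: [22.5, 89.6, -157.2]
ft_force: [0.0, 0.0, 0.2]
finger_gap: 0.4
```

{"name": "send_rows", "arguments": {
  "offset": [
    [0,1,-0.1],
    [0,1.16,-0.18],
    [0,1.54,0.19],
    [0,1.55,0.07],
    [0,1.55,-0.06]
  ],
  "dr": [
    [0,0,0],
    [0,0,0],
    [0,0,0],
    [0,0,0],
    [0,0,0]
  ],
  "grip": [0,0,0,0,0]
}}

```text
time: 4.9
tool_pos: [472.6, 174.2, 144.6]
tcp_rot: [-172.5, 90.0, 7.9]
ft_force: [-0.0, 1.3, -0.0]
finger_gap: -0.2
```

{"name": "send_rows", "arguments": {
  "offset": [
    [0,1.55,-0.2],
    [0,1.52,-0.32],
    [0,1.5,-0.45],
    [0,1.46,-0.57],
    [0,1.41,-0.7]
  ],
  "dr": [
    [0,0,0],
    [0,0,0],
    [0,0,0],
    [0,0,0],
    [0,0,0]
  ],
  "grip": [0,0,0,0,0]
}}

```text
time: 5.52
tool_pos: [495.9, 100.2, 144.2]
tcp_rot: [-14.3, 90.0, 166.1]
ft_force: [0.1, 0.5, 0.6]
finger_gap: 0.2
```

{"name": "send_rows", "arguments": {
  "offset": [
    [0,1.35,-0.82],
    [0,1.29,-0.93],
    [0,1.2,-1.05],
    [0,1.11,-1.15],
    [0,1,-1.25]
  ],
  "dr": [
    [0,0,0],
    [0,0,0],
    [0,0,0],
    [0,0,0],
    [0,0,0]
  ],
  "grip": [0,0,0,0,0]
}}

```text
time: 6.15
tool_pos: [548.7, 41.3, 144.2]
tcp_rot: [-8.9, 90.0, 171.5]
ft_force: [-1.0, 0.5, 0.1]
finger_gap: -0.0
```

{"name": "send_rows", "arguments": {
  "offset": [
    [0,0.9,-1.3],
    [0,0.8,-1.4],
    [0,0.65,-1.45],
    [0,0.55,-1.5],
    [0,0.4,-1.55]
  ],
  "dr": [
    [0,0,0],
    [0,0,0],
    [0,0,0],
    [0,0,0],
    [0,0,0]
  ],
  "grip": [0,0,0,0,0]
}}

```text
time: 6.78
tool_pos: [620.9, 9.0, 144.1]
tcp_rot: [5.2, 90.0, -174.4]
ft_force: [-0.5, 0.1, 0.8]
finger_gap: -0.3
```

```bash
python3 - <<'E'
from h import *
q,p,R=state(); print(p,q['ft_force'])
s=snapshot("scene"); crop(s,"s5.png",240,100,260,190,3)
s=snapshot("wrist"); crop(s,"w5.png",0,0,640,480,1)
E
```

```text
[620.95   8.97 144.09] [-0.47  0.12  0.81]
```

View pics/s5.png

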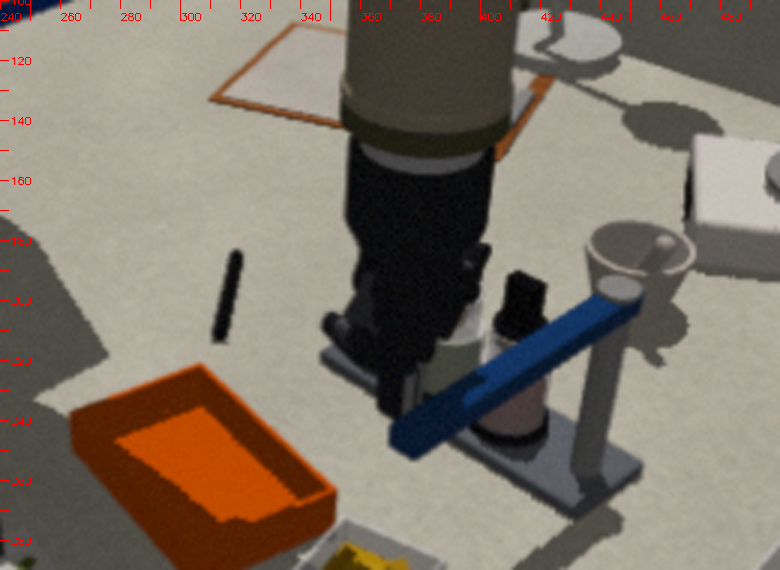

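View pics/w5.png

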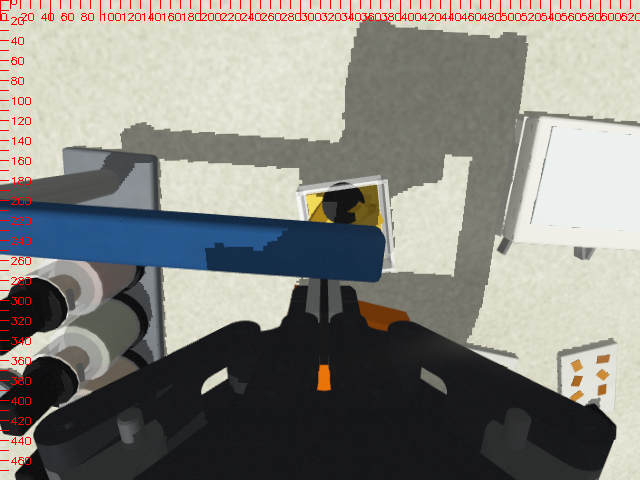

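The bar now points across to the robot's right, with its tip at about (383,250) in the wrist view. I'll push it a little farther, then back off and rise.

{"name": "send_rows", "arguments": {
  "offset": [
    [0,0.25,-1.2],
    [0,0.1,-0.6],
    [0,0,0],
    [-1,0,2],
    [-4,-0.5,2.5]
  ],
  "dr": [
    [0,0,0],
    [0,0,0],
    [0,0,0],
    [0,0,0],
    [0,0,0]
  ],
  "grip": [0,0,0,0,0]
}}

```text
time: 7.5
tool_pos: [590.4, 10.8, 191.6]
tcp_rot: [-3.1, 89.6, 177.2]
ft_force: [0.7, 0.3, 0.1]
finger_gap: 0.2
```

```bash
python3 - <<'E'
from h import *
plan([490,200,290],down(-94.3),5)
E
```

```text
offset [[-1.96, -3.8, 2.0], [-1.96, -3.76, 2.05], [-1.96, -3.73, 2.11], [-1.97, -3.7, 2.16], [-1.96, -3.67, 2.22]] dr [0.9, 0.1, 0.0] x5 | step mm 47.20338970879104
```

{"name": "send_rows", "arguments": {
  "offset": [
    [-2,-3.8,2],
    [-2,-3.75,2.05],
    [-2,-3.75,2.1],
    [-2,-3.7,2.15],
    [-2,-3.65,2.2]
  ],
  "dr": [
    [0.9,0,0],
    [0.9,0,0],
    [0.9,0,0],
    [0.9,0,0],
    [0.9,0,0]
  ],
  "grip": [0,0,0,0,0]
}}

```text
time: 8.12
tool_pos: [491.6, 201.0, 295.2]
tcp_rot: [-160.4, 90.0, 15.4]
ft_force: [1.2, 0.6, -0.1]
finger_gap: 0.0
```

{"name": "send_rows", "arguments": {
  "offset": [
    [0,0,0],
    [0,0,0]
  ],
  "dr": [
    [0,0,0],
    [0,0,0]
  ],
  "grip": [0,0]
}}

```text
time: 8.38
tool_pos: [492.6, 199.6, 294.1]
tcp_rot: [115.3, 90.0, -68.8]
ft_force: [0.0, 0.2, -0.8]
finger_gap: 0.0
```

```bash
python3 - <<'E'
from h import *
q,p,R=state(); print(p,R.as_matrix(),q['ft_force'])
s=snapshot("wrist"); crop(s,"w6.png",0,0,640,480,1);crop(s,"w7.png",240,50,160,220,3)
E
```

```text
[492.61 199.61 294.07] [[ 0.   -0.07 -1.  ]
 [-0.   -1.    0.07]
 [-1.    0.   -0.  ]] [ 0.02  0.24 -0.78]
```

View pics/w6.png

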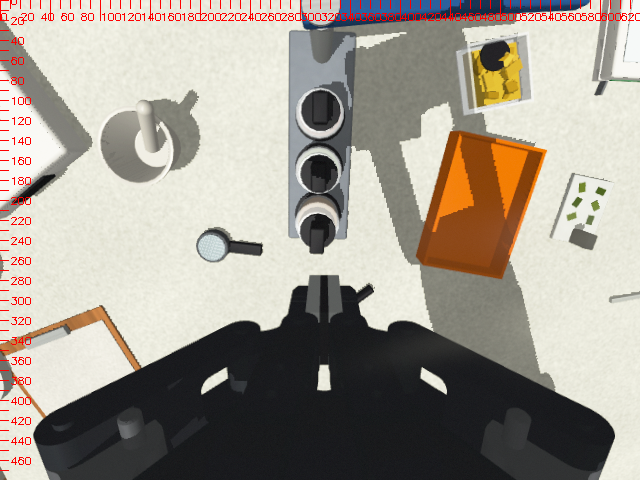

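View pics/w7.png

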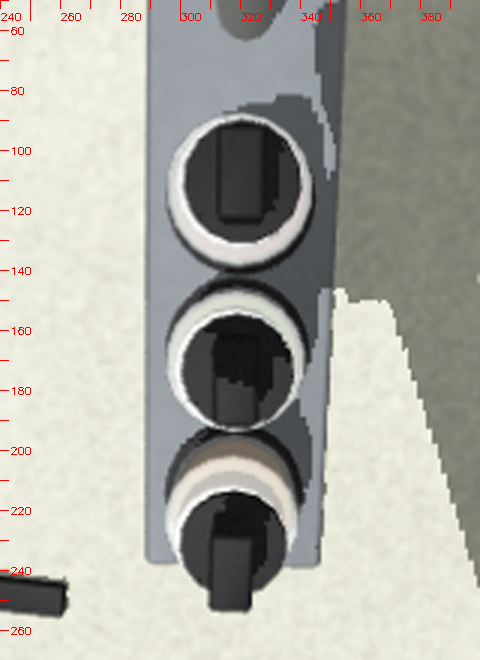

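```bash
python3 - <<'E'
from h import *
s=snapshot("wrist")
print(onz(s,[(316.7,241.8),(318.6,178.8),(320,106.5)],135)[:,:2])
print("caps z101",onz(s,[(317,231)],101)[:,:2],)
# tab ends
print(onz(s,[(310,253.5),(323,253.8),(312,191.5),(325.8,191.5),(312.5,92),(327.8,92)],135)[:,:2])
for yaw in(-4.3,):
  c,sn=np.cos(np.radians(yaw)),np.sin(np.radians(yaw))
  for x in(-75,-15,45): print(544.7+c*x,198.7+sn*x)
# rack base edges z12: left edge/right edge rows at 235ish
P=onz(s,[(288.7,235),(289.5,60),(346,238),(355,55)],12)[:,:2]; print(P)
m=cv2.cvtColor(s["pixels"],cv2.COLOR_RGB2HSV); m=cv2.inRange(m,(100,120,50),(125,255,255)); print(cv2.boundingRect(m))
E
```

```text
[[468.5  208.27]
 [527.15 202.04]
 [587.99 196.25]]
caps z101 [[469.52 208.54]]
[[457.34 215.52]
 [456.15 203.22]
 [516.2  208.83]
 [515.31 196.42]
 [599.99 201.67]
 [599.06 188.87]]
469.91111498561634 204.32340451197456
529.7422229971233 199.8246809023949
589.5733310086302 195.32595729281525
[[441.94 249.76]
 [652.33 228.14]
 [432.39 174.59]
 [652.26 152.14]]
(301, 0, 288, 29)
```

```bash
python3 - <<'E'
from h import *
plan([468.8,208.4,150],down(-95.8),5)
E
```

```text
offset [[2.87, -0.16, 0.49], [2.87, -0.15, 0.49], [2.87, -0.15, 0.49], [2.86, -0.15, 0.49], [2.87, -0.15, 0.48]] dr [0.3, 0.0, -0.0] x5 | step mm 29.15921809651281
```

{"name": "send_rows", "arguments": {
  "offset": [
    [2.87,-0.15,0.49],
    [2.87,-0.15,0.49],
    [2.87,-0.15,0.49],
    [2.87,-0.15,0.49],
    [2.87,-0.15,0.49]
  ],
  "dr": [
    [0.3,0,0],
    [0.3,0,0],
    [0.3,0,0],
    [0.3,0,0],
    [0.3,0,0]
  ],
  "grip": [50,50,50,50,50]
}}

```text
time: 9.1
tool_pos: [468.7, 208.1, 148.9]
tcp_rot: [30.9, 89.9, -154.8]
ft_force: [-0.5, -1.0, -0.1]
finger_gap: 42.6
```

{"name": "send_rows", "arguments": {
  "offset": [
    [0,0,0],
    [0,0,0]
  ],
  "dr": [
    [0,0,0],
    [0,0,0]
  ],
  "grip": [50,50]
}}

```text
time: 9.35
tool_pos: [469.6, 208.9, 151.6]
tcp_rot: [-166.2, 90.0, 8.1]
ft_force: [0.6, -0.7, 1.1]
finger_gap: 42.7
```

```bash
python3 - <<'E'
from h import *
q,p,R=state(); print(p,R.as_matrix(),q['ft_force'])
plan([468.8,208.4,104],down(-95.8),3)
s=snapshot("wrist"); crop(s,"w8.png",160,130,320,240,2)
E
```

```text
[469.59 208.88 151.6 ] [[ 0.  -0.1 -1. ]
 [ 0.  -1.   0.1]
 [-1.  -0.  -0. ]] [ 0.58 -0.67  1.11]
offset [[1.59, 0.02, 0.03], [1.58, 0.02, 0.02], [1.59, 0.02, 0.03]] dr [0.0, -0.0, 0.0] x3 | step mm 15.904087524910066
```

View pics/w8.png

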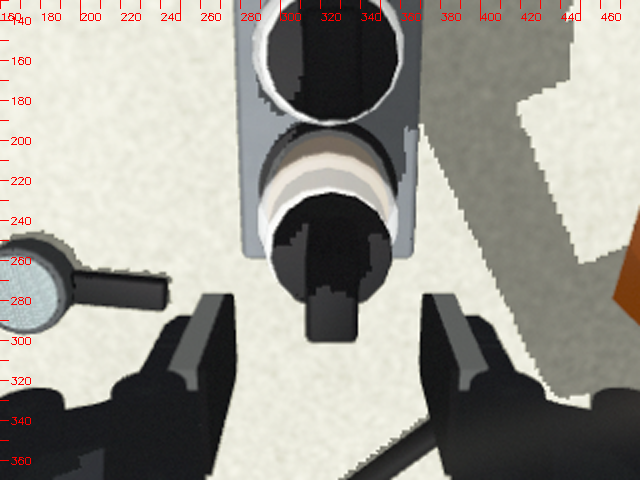

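{"name": "send_rows", "arguments": {
  "offset": [
    [1.6,0.03,0.03],
    [1.6,0.03,0.02],
    [1.5,0.03,0.02],
    [0,0,0],
    [0,0,0]
  ],
  "dr": [
    [0,0,0],
    [0,0,0],
    [0,0,0],
    [0,0,0],
    [0,0,0]
  ],
  "grip": [50,50,50,50,50]
}}

```text
time: 10.02
tool_pos: [468.1, 208.6, 103.8]
tcp_rot: [30.7, 90.0, -154.9]
ft_force: [0.0, -0.4, 0.2]
finger_gap: 42.7
```

{"name": "send_rows", "arguments": {
  "offset": [
    [0,0,0],
    [0,0,0],
    [0,0,0],
    [0,0,0],
    [0,0,0]
  ],
  "dr": [
    [0,0,0],
    [0,0,0],
    [0,0,0],
    [0,0,0],
    [0,0,0]
  ],
  "grip": [10,10,10,10,10],
  "force": 20
}}

```text
time: 10.65
tool_pos: [468.8, 208.2, 104.7]
tcp_rot: [167.7, 89.9, -18.0]
ft_force: [-1.1, -3.5, 6.2]
finger_gap: 13.4
```

```bash
python3 - <<'E'
from h import *
q,p,R=state(); print(p,q['ft_force'],q['wrist_torque'],q['finger_gap'])
s=snapshot("wrist"); crop(s,"w9.png",160,130,320,240,2)
E
```

```text
[468.77 208.21 104.74] [-1.12 -3.52  6.24] [-0.84  0.19  0.  ] 13.442865173220964
```

View pics/w9.png

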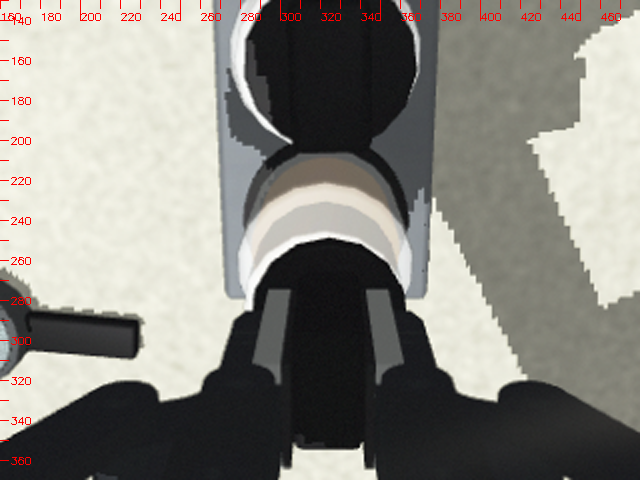

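{"name": "send_rows", "arguments": {
  "offset": [
    [0,0,0],
    [0,0,0],
    [-0.05,0,0],
    [0,0,0]
  ],
  "dr": [
    [0,0,0],
    [0,0,0],
    [0,0,0],
    [0,0,0]
  ],
  "grip": [5,5,5,5],
  "force": 70
}}

```text
time: 11.2
tool_pos: [468.7, 208.3, 104.9]
tcp_rot: [169.3, 89.9, -16.4]
ft_force: [1.1, -6.0, 4.7]
finger_gap: 13.0
```

```bash
cat >> h.py <<'E'
def rock(D,seq):
    # seq of (phi deg, h mm); planar in tool x,y : tool frame at phi=0: x ahead(down), y
    p=np.array([-D,0.]); ph=0.; 
    for f,h in seq:
        a=np.radians(f); t=-(D+h)*np.array([np.cos(a),np.sin(a)])
        c,s=np.cos(np.radians(ph)),np.sin(np.radians(ph)); d=t-p
        o=np.round(np.array([c*d[0]+s*d[1],-s*d[0]+c*d[1]])/10,2)
        p=p+10*np.array([c*o[0]-s*o[1],s*o[0]+c*o[1]]); print("phi",f,"h",h,"->[%.2f, %.2f, 0]"%tuple(o),"dr [0,0,%g]"%(f-ph)); ph=f
E
python3 - <<'E'
from h import *
seq=[(5,0),(10,0),(5,.5),(0,1),(-5,1.5),(-10,2),(-5,2.5),(0,3),(5,3.5),(10,4),(5,4.5),(0,5),(-5,5.5),(-10,6)]
rock(19,seq)
E
```

```text
phi 5 h 0 ->[0.01, -0.17, 0] dr [0,0,5]
phi 10 h 0 ->[0.00, -0.16, 0] dr [0,0,5]
phi 5 h 0.5 ->[-0.04, 0.17, 0] dr [0,0,-5]
phi 0 h 1 ->[-0.04, 0.17, 0] dr [0,0,-5]
phi -5 h 1.5 ->[-0.04, 0.18, 0] dr [0,0,-5]
phi -10 h 2 ->[-0.04, 0.18, 0] dr [0,0,-5]
phi -5 h 2.5 ->[-0.05, -0.18, 0] dr [0,0,5]
phi 0 h 3 ->[-0.04, -0.20, 0] dr [0,0,5]
phi 5 h 3.5 ->[-0.04, -0.19, 0] dr [0,0,5]
phi 10 h 4 ->[-0.04, -0.20, 0] dr [0,0,5]
phi 5 h 4.5 ->[-0.04, 0.20, 0] dr [0,0,-5]
phi 0 h 5 ->[-0.04, 0.21, 0] dr [0,0,-5]
phi -5 h 5.5 ->[-0.04, 0.22, 0] dr [0,0,-5]
phi -10 h 6 ->[-0.04, 0.21, 0] dr [0,0,-5]
```

```bash
python3 - <<'E'
from h import *
seq=[(3,.5),(6,1),(3,1.3),(0,1.6),(-3,1.8),(-7,2),(-3,2.5),(1,3),(5,3.3),(10,3.6),(5,4),(0,4.5),(-5,5),(-10,5.6),(-5,6)]
rock(19,seq)
E
```

```text
phi 3 h 0.5 ->[-0.05, -0.10, 0] dr [0,0,3]
phi 6 h 1 ->[-0.04, -0.11, 0] dr [0,0,3]
phi 3 h 1.3 ->[-0.03, 0.11, 0] dr [0,0,-3]
phi 0 h 1.6 ->[-0.03, 0.11, 0] dr [0,0,-3]
phi -3 h 1.8 ->[-0.02, 0.11, 0] dr [0,0,-3]
phi -7 h 2 ->[-0.01, 0.14, 0] dr [0,0,-4]
phi -3 h 2.5 ->[-0.05, -0.15, 0] dr [0,0,4]
phi 1 h 3 ->[-0.04, -0.15, 0] dr [0,0,4]
phi 5 h 3.3 ->[-0.02, -0.16, 0] dr [0,0,4]
phi 10 h 3.6 ->[-0.03, -0.19, 0] dr [0,0,5]
phi 5 h 4 ->[-0.03, 0.20, 0] dr [0,0,-5]
phi 0 h 4.5 ->[-0.04, 0.20, 0] dr [0,0,-5]
phi -5 h 5 ->[-0.04, 0.21, 0] dr [0,0,-5]
phi -10 h 5.6 ->[-0.05, 0.22, 0] dr [0,0,-5]
phi -5 h 6 ->[-0.03, -0.22, 0] dr [0,0,5]
```

{"name": "send_rows", "arguments": {
  "offset": [
    [-0.05,-0.1,0],
    [-0.04,-0.11,0],
    [-0.03,0.11,0],
    [-0.03,0.11,0],
    [-0.02,0.11,0]
  ],
  "dr": [
    [0,0,3],
    [0,0,3],
    [0,0,-3],
    [0,0,-3],
    [0,0,-3]
  ],
  "grip": [5,5,5,5,5]
}}

```text
time: 11.82
tool_pos: [468.6, 207.2, 106.6]
tcp_rot: [-91.4, 86.9, 83.0]
ft_force: [-0.0, -4.9, 8.5]
finger_gap: 13.6
```

{"name": "send_rows", "arguments": {
  "offset": [
    [-0.01,0.14,0],
    [-0.05,-0.15,0],
    [-0.04,-0.15,0],
    [-0.02,-0.16,0],
    [-0.03,-0.19,0]
  ],
  "dr": [
    [0,0,-4],
    [0,0,4],
    [0,0,4],
    [0,0,4],
    [0,0,5]
  ],
  "grip": [5,5,5,5,5]
}}

```text
time: 12.45
tool_pos: [469.0, 211.8, 108.1]
tcp_rot: [90.4, 79.8, -95.3]
ft_force: [-0.5, -7.0, 1.6]
finger_gap: 13.5
```

{"name": "send_rows", "arguments": {
  "offset": [
    [-0.03,0.2,0],
    [-0.04,0.2,0],
    [-0.04,0.21,0],
    [-0.05,0.22,0]
  ],
  "dr": [
    [0,0,-5],
    [0,0,-5],
    [0,0,-5],
    [0,0,-5]
  ],
  "grip": [5,5,5,5]
}}

```text
time: 12.95
tool_pos: [467.4, 204.4, 109.6]
tcp_rot: [-89.9, 79.8, 84.5]
ft_force: [-2.6, -2.4, 2.1]
finger_gap: 12.8
```

```bash
python3 - <<'E'
from h import *
s=snapshot("side"); crop(s,"d10.png",150,270,200,160,4)
rock(19,[(-10,5.6),(-5,6.2),(0,6.6),(5,7.1),(10,7.6),(5,8.1),(0,8.6),(-5,9.1),(-10,9.6),(-5,10.1),(0,10.6),(5,11.1),(10,11.6),(5,12.1),(0,12.6),(-5,13.1),(-10,13.6),(-5,14.1),(0,14.6),(5,15.1),(10,15.6),(5,16.1),(0,16.6),(-5,17.1)])
E
```

```text
phi -10 h 5.6 ->[-0.52, 0.43, 0] dr [0,0,-10]
phi -5 h 6.2 ->[-0.05, -0.22, 0] dr [0,0,5]
phi 0 h 6.6 ->[-0.03, -0.23, 0] dr [0,0,5]
phi 5 h 7.1 ->[-0.04, -0.22, 0] dr [0,0,5]
phi 10 h 7.6 ->[-0.04, -0.23, 0] dr [0,0,5]
phi 5 h 8.1 ->[-0.04, 0.23, 0] dr [0,0,-5]
phi 0 h 8.6 ->[-0.04, 0.24, 0] dr [0,0,-5]
phi -5 h 9.1 ->[-0.04, 0.25, 0] dr [0,0,-5]
phi -10 h 9.6 ->[-0.04, 0.25, 0] dr [0,0,-5]
phi -5 h 10.1 ->[-0.04, -0.26, 0] dr [0,0,5]
phi 0 h 10.6 ->[-0.04, -0.26, 0] dr [0,0,5]
phi 5 h 11.1 ->[-0.04, -0.26, 0] dr [0,0,5]
phi 10 h 11.6 ->[-0.03, -0.27, 0] dr [0,0,5]
phi 5 h 12.1 ->[-0.04, 0.28, 0] dr [0,0,-5]
phi 0 h 12.6 ->[-0.04, 0.27, 0] dr [0,0,-5]
phi -5 h 13.1 ->[-0.04, 0.28, 0] dr [0,0,-5]
phi -10 h 13.6 ->[-0.04, 0.29, 0] dr [0,0,-5]
phi -5 h 14.1 ->[-0.03, -0.29, 0] dr [0,0,5]
phi 0 h 14.6 ->[-0.04, -0.30, 0] dr [0,0,5]
phi 5 h 15.1 ->[-0.04, -0.29, 0] dr [0,0,5]
phi 10 h 15.6 ->[-0.03, -0.30, 0] dr [0,0,5]
phi 5 h 16.1 ->[-0.04, 0.30, 0] dr [0,0,-5]
phi 0 h 16.6 ->[-0.04, 0.31, 0] dr [0,0,-5]
phi -5 h 17.1 ->[-0.03, 0.32, 0] dr [0,0,-5]
```

View pics/d10.png

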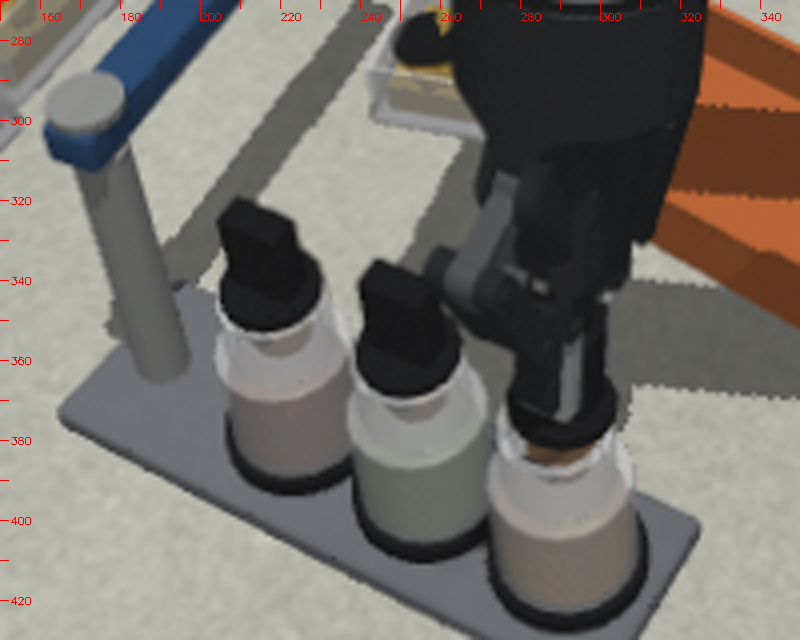

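The cork under the cap is showing at (285,383) and jar1 sits on its base at (290,425), so the stopper is rising and the jar is not. I'll keep rocking.

{"name": "send_rows", "arguments": {
  "offset": [
    [-0.05,-0.22,0],
    [-0.03,-0.23,0],
    [-0.04,-0.22,0],
    [-0.04,-0.23,0]
  ],
  "dr": [
    [0,0,5],
    [0,0,5],
    [0,0,5],
    [0,0,5]
  ],
  "grip": [5,5,5,5]
}}

```text
time: 13.5
tool_pos: [468.5, 212.7, 111.8]
tcp_rot: [90.1, 79.8, -95.5]
ft_force: [-1.6, -5.9, 2.0]
finger_gap: 13.1
```

{"name": "send_rows", "arguments": {
  "offset": [
    [-0.04,0.23,0],
    [-0.04,0.24,0],
    [-0.04,0.25,0],
    [-0.04,0.25,0]
  ],
  "dr": [
    [0,0,-5],
    [0,0,-5],
    [0,0,-5],
    [0,0,-5]
  ],
  "grip": [5,5,5,5]
}}

```text
time: 14.0
tool_pos: [467.0, 203.8, 113.0]
tcp_rot: [-89.7, 79.8, 84.7]
ft_force: [-2.3, -0.8, -2.0]
finger_gap: 13.0
```

{"name": "send_rows", "arguments": {
  "offset": [
    [-0.04,-0.26,0],
    [-0.04,-0.26,0],
    [-0.04,-0.26,0],
    [-0.03,-0.27,0]
  ],
  "dr": [
    [0,0,5],
    [0,0,5],
    [0,0,5],
    [0,0,5]
  ],
  "grip": [5,5,5,5]
}}

```text
time: 14.5
tool_pos: [468.7, 213.7, 115.8]
tcp_rot: [90.2, 79.8, -95.4]
ft_force: [-1.8, -5.1, 3.5]
finger_gap: 12.8
```

{"name": "send_rows", "arguments": {
  "offset": [
    [-0.04,0.28,0],
    [-0.04,0.27,0],
    [-0.04,0.28,0],
    [-0.04,0.29,0]
  ],
  "dr": [
    [0,0,-5],
    [0,0,-5],
    [0,0,-5],
    [0,0,-5]
  ],
  "grip": [5,5,5,5]
}}

```text
time: 15.0
tool_pos: [467.2, 203.2, 117.1]
tcp_rot: [-89.9, 79.8, 84.5]
ft_force: [0.6, 0.3, -0.8]
finger_gap: 12.8
```

```bash
python3 - <<'E'
from h import *
s=snapshot("side"); crop(s,"d11.png",150,270,200,160,4)
E
```

```text
(no output)
```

View pics/d11.png

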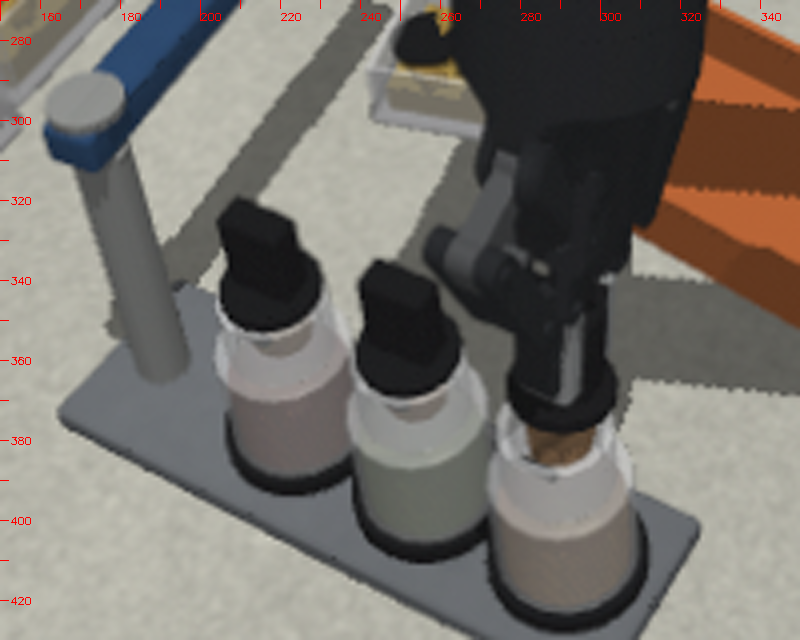

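{"name": "send_rows", "arguments": {
  "offset": [
    [-0.03,-0.29,0],
    [-0.04,-0.3,0],
    [-0.04,-0.29,0],
    [-0.03,-0.3,0]
  ],
  "dr": [
    [0,0,5],
    [0,0,5],
    [0,0,5],
    [0,0,5]
  ],
  "grip": [5,5,5,5]
}}

```text
time: 15.55
tool_pos: [468.9, 214.8, 119.7]
tcp_rot: [90.4, 79.8, -95.2]
ft_force: [-1.5, -3.4, 2.3]
finger_gap: 13.5
```

{"name": "send_rows", "arguments": {
  "offset": [
    [-0.04,0.3,0],
    [-0.04,0.31,0],
    [-0.03,0.32,0],
    [-0.04,0.32,0]
  ],
  "dr": [
    [0,0,-5],
    [0,0,-5],
    [0,0,-5],
    [0,0,-5]
  ],
  "grip": [5,5,5,5]
}}

```text
time: 16.05
tool_pos: [467.4, 202.7, 121.4]
tcp_rot: [-90.0, 79.9, 84.3]
ft_force: [-0.6, -0.3, -0.9]
finger_gap: 12.5
```

{"name": "send_rows", "arguments": {
  "offset": [
    [-0.1,-0.35,0],
    [-0.1,-0.35,0],
    [-0.3,0,0],
    [-0.3,0,0]
  ],
  "dr": [
    [0,0,5],
    [0,0,5],
    [0,0,0],
    [0,0,0]
  ],
  "grip": [5,5,5,5]
}}

```text
time: 16.55
tool_pos: [467.7, 209.3, 130.0]
tcp_rot: [-47.7, 89.9, 126.8]
ft_force: [-0.4, -0.4, -0.3]
finger_gap: 12.7
```

```bash
python3 - <<'E'
from h import *
q,p,R=state(); print(p,R.as_matrix())
s=snapshot("side"); crop(s,"d12.png",150,270,200,160,4)
E
```

```text
[467.72 209.26 130.02] [[-0.  -0.1 -1. ]
 [ 0.  -1.   0.1]
 [-1.  -0.   0. ]]
```

View pics/d12.png

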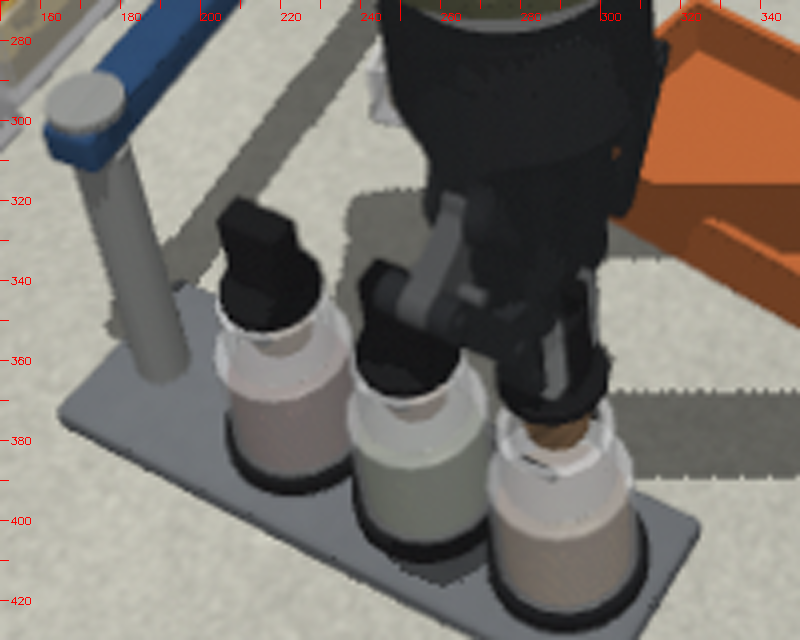

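Stopper 1 is free, with the cork clear at (282,378) and the jar seated. I'll take it to the tray.

```bash
python3 - <<'E'
from h import *
q,p,R=state()
plan([468,209,165],None,2)
plan([419,12,110],down(-100),6,start=(np.array([468,209,165]),R))
E
```

```text
offset [[-1.72, -0.0, 0.0], [-1.72, -0.0, 0.01]] dr [0.0, 0.0, 0.0] x2 | step mm 17.2
offset [[0.91, 3.35, 0.49], [0.91, 3.35, 0.45], [0.91, 3.36, 0.41], [0.92, 3.36, 0.37], [0.91, 3.37, 0.33], [0.92, 3.38, 0.29]] dr [0.7, 0.0, 0.0] x6 | step mm 35.05809464303501
```

{"name": "send_rows", "arguments": {
  "offset": [
    [-1.75,0,0],
    [-1.75,0,0],
    [0.9,3.35,0.5],
    [0.9,3.35,0.45],
    [0.9,3.35,0.4]
  ],
  "dr": [
    [0,0,0],
    [0,0,0],
    [0.7,0,0],
    [0.7,0,0],
    [0.7,0,0]
  ],
  "grip": [5,5,5,5,5]
}}

```text
time: 17.23
tool_pos: [444.1, 109.5, 139.8]
tcp_rot: [-161.5, 89.9, 10.7]
ft_force: [0.1, -0.2, -1.6]
finger_gap: 12.9
```

{"name": "send_rows", "arguments": {
  "offset": [
    [0.9,3.35,0.35],
    [0.9,3.35,0.35],
    [0.9,3.35,0.3],
    [0,0,0],
    [0,0,0]
  ],
  "dr": [
    [0.7,0,0],
    [0.7,0,0],
    [0.7,0,0],
    [0,0,0],
    [0,0,0]
  ],
  "grip": [5,5,5,5,5]
}}

```text
time: 17.85
tool_pos: [419.9, 12.5, 112.5]
tcp_rot: [-161.8, 89.9, 8.4]
ft_force: [0.3, -0.0, -0.2]
finger_gap: 12.9
```

```bash
python3 - <<'E'
from h import *
q,p,R=state(); print(p,q['finger_gap'])
plan([419,12,42],down(-100),4)
s=snapshot("wrist"); crop(s,"w13.png",0,0,640,480,1)
E
```

```text
[419.88  12.52 112.55] 12.855804506855652
offset [[1.76, 0.02, 0.02], [1.76, 0.02, 0.02], [1.77, 0.02, 0.03], [1.76, 0.01, 0.02]] dr [0.0, -0.0, 0.0] x4 | step mm 17.6022725805505
```

View pics/w13.png

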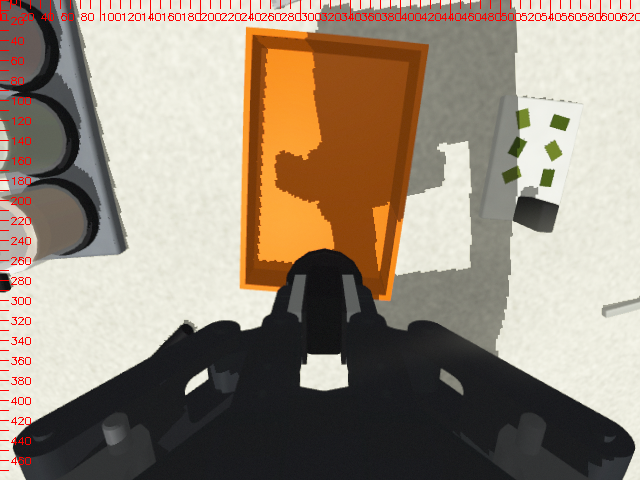

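```bash
python3 - <<'E'
from h import *
s=snapshot("wrist"); P=onz(s,[(247,27),(428,44),(391,300),(240.5,289)],35)[:,:2]; print(P,P.mean(0))
for i in range(4): d=P[(i+1)%4]-P[i]; print(np.linalg.norm(d),np.degrees(np.arctan2(d[1],d[0])))
E
```

```text
[[559.33  35.63]
 [532.16 -68.7 ]
 [369.18 -26.96]
 [396.16  78.51]] [464.21   4.62]
107.81312160153696 -104.5984971998174
168.23697448191848 165.6327799779031
108.86087364387534 75.6511847813021
168.71039384762244 -14.723346036134357
```

```bash
python3 - <<'E'
from h import *
plan([417,16,41],down(-100),4)
E
```

```text
offset [[1.78, -0.06, 0.08], [1.78, -0.06, 0.09], [1.78, -0.06, 0.08], [1.78, -0.06, 0.09]] dr [0.1, -0.0, 0.0] x4 | step mm 17.828067758453244
```

{"name": "send_rows", "arguments": {
  "offset": [
    [1.8,-0.06,0.08],
    [1.8,-0.06,0.08],
    [1.8,-0.06,0.08],
    [1.6,-0.06,0.08],
    [0,0,0]
  ],
  "dr": [
    [0,0,0],
    [0,0,0],
    [0,0,0],
    [0,0,0],
    [0,0,0]
  ],
  "grip": [5,5,5,5,5]
}}

```text
time: 18.58
tool_pos: [415.2, 15.9, 40.1]
tcp_rot: [2.8, 89.8, 173.0]
ft_force: [0.4, 0.3, -0.5]
finger_gap: 12.8
```

{"name": "send_rows", "arguments": {
  "offset": [
    [0.1,0,0],
    [0,0,0],
    [0,0,0],
    [0,0,0]
  ],
  "dr": [
    [0,0,0],
    [0,0,0],
    [0,0,0],
    [0,0,0]
  ],
  "grip": [5,25,40,45]
}}

```text
time: 19.08
tool_pos: [416.6, 15.3, 40.6]
tcp_rot: [-175.3, 90.0, -5.1]
ft_force: [0.2, -0.1, -0.0]
finger_gap: 38.4
```

{"name": "send_rows", "arguments": {
  "offset": [
    [-2,0,0],
    [-4,0,0],
    [-5,0,0],
    [-4,0,0]
  ],
  "dr": [
    [0,0,0],
    [0,0,0],
    [0,0,0],
    [0,0,0]
  ],
  "grip": [45,45,45,45]
}}

```text
time: 19.58
tool_pos: [416.6, 15.3, 192.5]
tcp_rot: [-175.0, 89.9, -4.8]
ft_force: [0.5, -0.7, 1.0]
finger_gap: 38.2
```

```bash
python3 - <<'E'
from h import *
s=snapshot("scene"); crop(s,"s14.png",240,140,240,180,3)
q,p,R=state(); print(p,q['ft_force'],q['finger_gap']); plan([528.5,202.5,160],down(-95.8),5)
E
```

```text
[419.13  15.09 198.15] [2.41 0.26 4.4 ] 38.67776812008604
offset [[0.78, -4.07, -1.51], [0.78, -4.04, -1.57], [0.77, -4.02, -1.62], [0.77, -4.0, -1.68], [0.77, -3.98, -1.74]] dr [-0.8, -0.1, 0.0] x5 | step mm 44.106008660952305
```

View pics/s14.png

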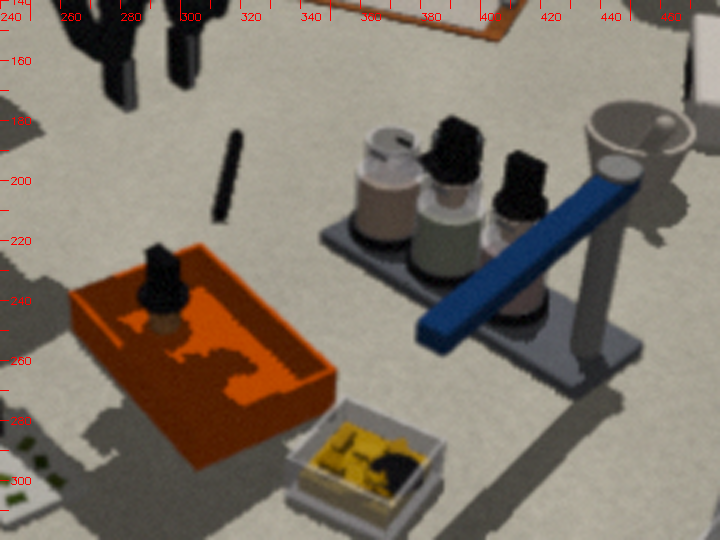

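Stopper 1 stands in the tray at about (294,237). Jar1 is open and seated. On to jar2.

{"name": "send_rows", "arguments": {
  "offset": [
    [0.9,-4.05,-1.5],
    [0.9,-4.05,-1.55],
    [0.9,-4.05,-1.6],
    [0.9,-4,-1.65],
    [0.9,-4,-1.7]
  ],
  "dr": [
    [-0.8,0,0],
    [-0.8,0,0],
    [-0.8,0,0],
    [-0.8,0,0],
    [-0.8,0,0]
  ],
  "grip": [50,50,50,50,50]
}}

```text
time: 20.25
tool_pos: [524.9, 204.7, 144.7]
tcp_rot: [128.9, 90.0, -56.9]
ft_force: [1.1, -0.0, -0.1]
finger_gap: 42.4
```

{"name": "send_rows", "arguments": {
  "offset": [
    [0,0,0],
    [0,0,0],
    [0,0,0]
  ],
  "dr": [
    [0,0,0],
    [0,0,0],
    [0,0,0]
  ],
  "grip": [50,50,50]
}}

```text
time: 20.62
tool_pos: [524.2, 202.6, 145.7]
tcp_rot: [-176.4, 90.0, -2.3]
ft_force: [-0.3, -0.4, 0.5]
finger_gap: 43.0
```

```bash
python3 - <<'E'
from h import *
q,p,R=state(); print(p,q['finger_gap'],R.as_matrix()[:,1])
plan([527.8,202.2,104.5],down(-95.8),4)
s=snapshot("wrist"); crop(s,"w15.png",160,130,320,240,2)
E
```

```text
[524.25 202.58 145.72] 42.970468039691895 [-0.1  -0.99 -0.  ]
offset [[1.03, 0.0, -0.09], [1.03, 0.0, -0.09], [1.03, 0.0, -0.09], [1.03, 0.0, -0.09]] dr [-0.0, -0.0, 0.0] x4 | step mm 10.339245620450265
```

View pics/w15.png

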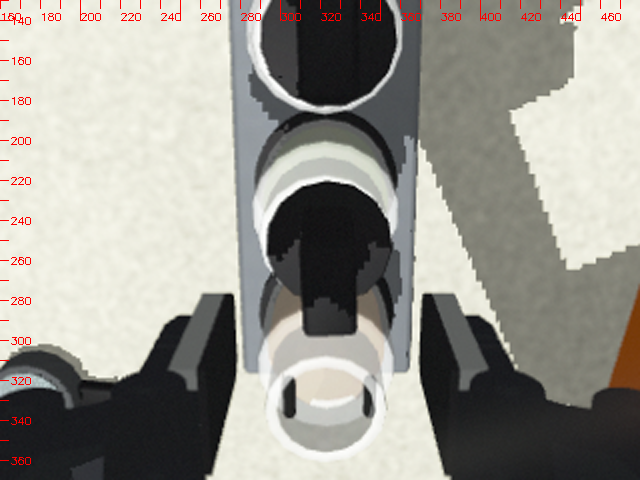

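{"name": "send_rows", "arguments": {
  "offset": [
    [1.03,0.03,-0.09],
    [1.03,0.03,-0.09],
    [1.03,0.03,-0.09],
    [1.03,0.03,-0.09],
    [0,0,0]
  ],
  "dr": [
    [0,0,0],
    [0,0,0],
    [0,0,0],
    [0,0,0],
    [0,0,0]
  ],
  "grip": [50,50,50,50,50]
}}

```text
time: 21.3
tool_pos: [526.8, 201.5, 102.5]
tcp_rot: [22.1, 89.9, -163.7]
ft_force: [-0.6, 0.4, 0.0]
finger_gap: 42.8
```

{"name": "send_rows", "arguments": {
  "offset": [
    [0,0,0],
    [0,0,0],
    [0,0,0],
    [0,0,0],
    [0,0,0]
  ],
  "dr": [
    [0,0,0],
    [0,0,0],
    [0,0,0],
    [0,0,0],
    [0,0,0]
  ],
  "grip": [10,10,10,10,10],
  "force": 20
}}

```text
time: 21.92
tool_pos: [528.1, 201.9, 104.5]
tcp_rot: [-156.0, 89.9, 18.1]
ft_force: [0.5, -0.3, 2.2]
finger_gap: 13.7
```

{"name": "send_rows", "arguments": {
  "offset": [
    [0,0,0],
    [0,0,0],
    [-0.05,0,0],
    [0,0,0]
  ],
  "dr": [
    [0,0,0],
    [0,0,0],
    [0,0,0],
    [0,0,0]
  ],
  "grip": [5,5,5,5],
  "force": 70
}}

```text
time: 22.42
tool_pos: [528.0, 201.9, 104.7]
tcp_rot: [-152.8, 90.0, 21.4]
ft_force: [2.9, 1.1, 2.8]
finger_gap: 12.8
```

Clean grip. Next comes the same rocking sequence.

{"name": "send_rows", "arguments": {
  "offset": [
    [-0.05,-0.1,0],
    [-0.04,-0.11,0],
    [-0.03,0.11,0],
    [-0.03,0.11,0],
    [-0.02,0.11,0]
  ],
  "dr": [
    [0,0,3],
    [0,0,3],
    [0,0,-3],
    [0,0,-3],
    [0,0,-3]
  ],
  "grip": [5,5,5,5,5]
}}

```text
time: 23.05
tool_pos: [527.8, 200.9, 107.2]
tcp_rot: [-90.4, 86.9, 83.8]
ft_force: [-2.7, 1.0, 8.0]
finger_gap: 13.1
```

{"name": "send_rows", "arguments": {
  "offset": [
    [-0.01,0.14,0],
    [-0.05,-0.15,0],
    [-0.04,-0.15,0],
    [-0.02,-0.16,0],
    [-0.03,-0.19,0]
  ],
  "dr": [
    [0,0,-4],
    [0,0,4],
    [0,0,4],
    [0,0,4],
    [0,0,5]
  ],
  "grip": [5,5,5,5,5]
}}

```text
time: 23.68
tool_pos: [528.5, 205.4, 108.1]
tcp_rot: [90.4, 79.9, -95.5]
ft_force: [0.2, -1.2, -1.5]
finger_gap: 13.1
```

{"name": "send_rows", "arguments": {
  "offset": [
    [-0.03,0.2,0],
    [-0.04,0.2,0],
    [-0.04,0.21,0],
    [-0.05,0.22,0]
  ],
  "dr": [
    [0,0,-5],
    [0,0,-5],
    [0,0,-5],
    [0,0,-5]
  ],
  "grip": [5,5,5,5]
}}

```text
time: 24.18
tool_pos: [526.1, 198.2, 109.5]
tcp_rot: [-89.2, 79.8, 85.0]
ft_force: [-6.5, 4.1, 3.1]
finger_gap: 13.1
```

{"name": "send_rows", "arguments": {
  "offset": [
    [-0.05,-0.22,0],
    [-0.03,-0.23,0],
    [-0.04,-0.22,0],
    [-0.04,-0.23,0]
  ],
  "dr": [
    [0,0,5],
    [0,0,5],
    [0,0,5],
    [0,0,5]
  ],
  "grip": [5,5,5,5]
}}

```text
time: 24.68
tool_pos: [527.6, 206.3, 111.3]
tcp_rot: [89.7, 79.8, -96.2]
ft_force: [-1.5, -0.6, -1.1]
finger_gap: 12.6
```

```bash
python3 - <<'E'
from h import *
s=snapshot("side"); crop(s,"d16.png",150,270,200,160,4)
E
```

```text
(no output)
```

View pics/d16.png

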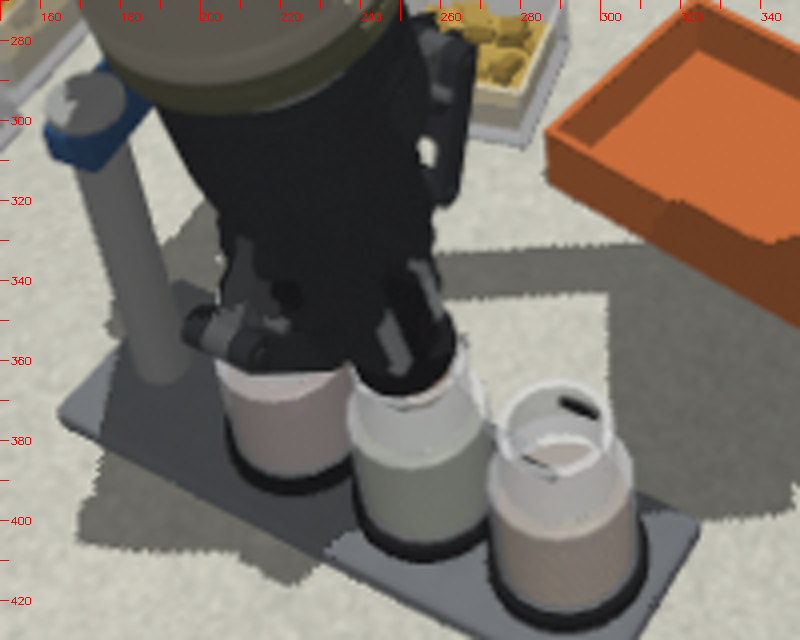

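Stopper 2 is rising and tilted, and jar2 sits on its base at (245,405). Continuing.

{"name": "send_rows", "arguments": {
  "offset": [
    [-0.04,0.23,0],
    [-0.04,0.24,0],
    [-0.04,0.25,0],
    [-0.04,0.25,0]
  ],
  "dr": [
    [0,0,-5],
    [0,0,-5],
    [0,0,-5],
    [0,0,-5]
  ],
  "grip": [5,5,5,5]
}}

```text
time: 25.22
tool_pos: [527.0, 197.2, 113.8]
tcp_rot: [-90.0, 79.7, 84.1]
ft_force: [-0.9, 2.4, -0.8]
finger_gap: 12.8
```

{"name": "send_rows", "arguments": {
  "offset": [
    [-0.04,-0.26,0],
    [-0.04,-0.26,0],
    [-0.04,-0.26,0],
    [-0.03,-0.27,0]
  ],
  "dr": [
    [0,0,5],
    [0,0,5],
    [0,0,5],
    [0,0,5]
  ],
  "grip": [5,5,5,5]
}}

```text
time: 25.72
tool_pos: [527.9, 206.9, 115.3]
tcp_rot: [89.8, 79.9, -96.1]
ft_force: [-0.9, 0.2, -0.8]
finger_gap: 12.8
```

{"name": "send_rows", "arguments": {
  "offset": [
    [-0.04,0.28,0],
    [-0.04,0.27,0],
    [-0.04,0.28,0],
    [-0.04,0.29,0]
  ],
  "dr": [
    [0,0,-5],
    [0,0,-5],
    [0,0,-5],
    [0,0,-5]
  ],
  "grip": [5,5,5,5]
}}

```text
time: 26.22
tool_pos: [526.9, 196.2, 117.7]
tcp_rot: [-90.0, 79.7, 84.1]
ft_force: [-1.4, 1.2, -0.0]
finger_gap: 12.7
```

{"name": "send_rows", "arguments": {
  "offset": [
    [-0.03,-0.29,0],
    [-0.04,-0.3,0],
    [-0.04,-0.29,0],
    [-0.03,-0.3,0]
  ],
  "dr": [
    [0,0,5],
    [0,0,5],
    [0,0,5],
    [0,0,5]
  ],
  "grip": [5,5,5,5]
}}

```text
time: 26.72
tool_pos: [528.0, 207.5, 119.3]
tcp_rot: [89.8, 79.9, -96.0]
ft_force: [-0.6, -0.4, -1.1]
finger_gap: 13.2
```

{"name": "send_rows", "arguments": {
  "offset": [
    [-0.04,0.3,0],
    [-0.04,0.31,0],
    [-0.03,0.32,0],
    [-0.04,0.32,0]
  ],
  "dr": [
    [0,0,-5],
    [0,0,-5],
    [0,0,-5],
    [0,0,-5]
  ],
  "grip": [5,5,5,5]
}}

```text
time: 27.22
tool_pos: [526.8, 195.3, 121.3]
tcp_rot: [-90.0, 79.8, 84.2]
ft_force: [-0.3, 1.2, -0.2]
finger_gap: 13.3
```

{"name": "send_rows", "arguments": {
  "offset": [
    [-0.1,-0.35,0],
    [-0.1,-0.35,0],
    [-0.3,0,0],
    [-0.3,0,0]
  ],
  "dr": [
    [0,0,5],
    [0,0,5],
    [0,0,0],
    [0,0,0]
  ],
  "grip": [5,5,5,5]
}}

```text
time: 27.72
tool_pos: [527.3, 202.0, 130.1]
tcp_rot: [-52.7, 89.9, 121.5]
ft_force: [0.2, 0.4, -1.0]
finger_gap: 12.9
```

```bash
python3 - <<'E'
from h import *
s=snapshot("side"); crop(s,"d17.png",150,270,200,160,4)
q,p,R=state(); print(p)
plan([464,5,110],down(-100),6,start=(np.array([p[0],p[1],165]),R))
E
```

```text
[527.67 201.75 130.72]
offset [[0.91, 3.37, 0.72], [0.91, 3.38, 0.68], [0.91, 3.39, 0.64], [0.91, 3.4, 0.6], [0.92, 3.4, 0.56], [0.91, 3.41, 0.51]] dr [0.7, 0.0, 0.0] x6 | step mm 35.641829358213364
```

View pics/d17.png

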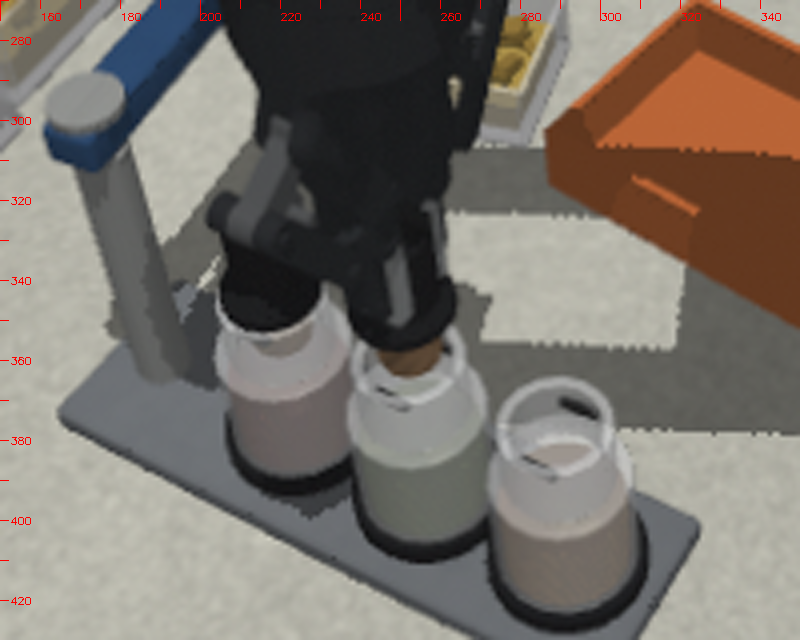

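Stopper 2 is free, with the cork at (254,360) clear of the rim. I'll take it to the middle of the tray.

{"name": "send_rows", "arguments": {
  "offset": [
    [-1.75,0,0],
    [-1.75,0,0],
    [0.9,3.35,0.72],
    [0.9,3.35,0.68],
    [0.9,3.4,0.64]
  ],
  "dr": [
    [0,0,0],
    [0,0,0],
    [0.7,0,0],
    [0.7,0,0],
    [0.7,0,0]
  ],
  "grip": [5,5,5,5,5]
}}

```text
time: 28.4
tool_pos: [496.5, 103.2, 140.1]
tcp_rot: [-160.9, 89.9, 11.2]
ft_force: [1.3, -0.4, -0.5]
finger_gap: 13.0
```

{"name": "send_rows", "arguments": {
  "offset": [
    [0.9,3.4,0.6],
    [0.9,3.4,0.55],
    [0.9,3.4,0.5],
    [0,0,0],
    [0,0,0]
  ],
  "dr": [
    [0.7,0,0],
    [0.7,0,0],
    [0.7,0,0],
    [0,0,0],
    [0,0,0]
  ],
  "grip": [5,5,5,5,5]
}}

```text
time: 29.02
tool_pos: [465.3, 5.8, 112.9]
tcp_rot: [-160.4, 89.9, 9.5]
ft_force: [-0.0, 0.4, -0.7]
finger_gap: 13.0
```

```bash
python3 - <<'E'
from h import *
q,p,R=state(); print(p,q['finger_gap'])
plan([465,4,40],down(-100),4)
E
```

```text
[465.33   5.8  112.87] 13.019444728063872
offset [[1.82, 0.05, 0.0], [1.82, 0.05, 0.01], [1.82, 0.04, 0.0], [1.83, 0.05, 0.01]] dr [-0.0, -0.0, 0.0] x4 | step mm 18.20686683644388
```

{"name": "send_rows", "arguments": {
  "offset": [
    [1.8,0.05,0],
    [1.8,0.05,0],
    [1.8,0.05,0],
    [1.8,0.05,0],
    [0.05,0,0]
  ],
  "dr": [
    [0,0,0],
    [0,0,0],
    [0,0,0],
    [0,0,0],
    [0,0,0]
  ],
  "grip": [5,5,5,5,5]
}}

```text
time: 29.65
tool_pos: [463.5, 4.6, 37.4]
tcp_rot: [-2.5, 89.9, 167.5]
ft_force: [0.3, -0.1, -0.3]
finger_gap: 13.0
```

{"name": "send_rows", "arguments": {
  "offset": [
    [0,0,0],
    [0,0,0],
    [0,0,0],
    [0,0,0]
  ],
  "dr": [
    [0,0,0],
    [0,0,0],
    [0,0,0],
    [0,0,0]
  ],
  "grip": [5,25,40,45]
}}

```text
time: 30.15
tool_pos: [464.2, 3.7, 39.2]
tcp_rot: [-171.9, 90.0, -1.9]
ft_force: [-0.0, 0.0, 0.4]
finger_gap: 38.3
```

{"name": "send_rows", "arguments": {
  "offset": [
    [-2,0,0],
    [-4,0,0],
    [-5,0,0],
    [-4,0,0],
    [0,0,0]
  ],
  "dr": [
    [0,0,0],
    [0,0,0],
    [0,0,0],
    [0,0,0],
    [0,0,0]
  ],
  "grip": [45,45,45,45,45]
}}

```text
time: 30.78
tool_pos: [466.6, 3.4, 193.4]
tcp_rot: [-175.9, 89.6, -5.9]
ft_force: [0.2, -0.4, -1.2]
finger_gap: 38.7
```

```bash
python3 - <<'E'
from h import *
s=snapshot("scene"); crop(s,"s18.png",240,140,240,180,3)
q,p,R=state(); print(p,q['ft_force'],q['finger_gap']); plan([588.5,196,150],down(-95.8),5)
E
```

```text
[465.33   3.53 190.91] [ 0.25  0.45 -0.31] 38.28055306756739
offset [[0.83, -4.22, -1.75], [0.83, -4.19, -1.81], [0.82, -4.17, -1.87], [0.83, -4.14, -1.93], [0.82, -4.12, -1.98]] dr [-0.8, -0.0, 0.0] x5 | step mm 46.43253169923001
```

View pics/s18.png

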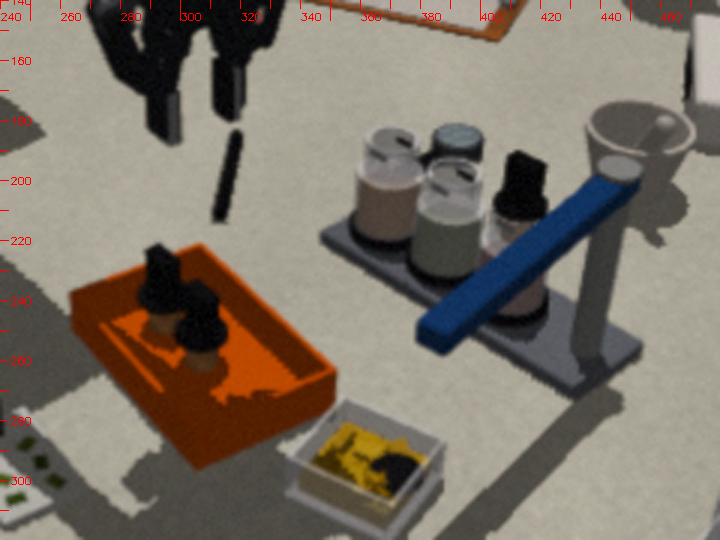

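{"name": "send_rows", "arguments": {
  "offset": [
    [0.82,-4.2,-1.75],
    [0.82,-4.2,-1.8],
    [0.82,-4.15,-1.85],
    [0.82,-4.15,-1.95],
    [0.82,-4.1,-2]
  ],
  "dr": [
    [-0.8,0,0],
    [-0.8,0,0],
    [-0.8,0,0],
    [-0.8,0,0],
    [-0.8,0,0]
  ],
  "grip": [50,50,50,50,50]
}}

```text
time: 31.45
tool_pos: [586.6, 196.8, 145.4]
tcp_rot: [21.6, 89.8, -164.4]
ft_force: [0.2, -0.1, 0.8]
finger_gap: 42.9
```

{"name": "send_rows", "arguments": {
  "offset": [
    [0,0,0],
    [0,0,0],
    [0,0,0]
  ],
  "dr": [
    [0,0,0],
    [0,0,0],
    [0,0,0]
  ],
  "grip": [50,50,50]
}}

```text
time: 31.82
tool_pos: [586.6, 194.8, 147.9]
tcp_rot: [49.6, 90.0, -136.5]
ft_force: [-0.8, -0.1, 0.3]
finger_gap: 42.7
```

```bash
python3 - <<'E'
from h import *
q,p,R=state(); print(p,q['finger_gap'],R.as_matrix()[:,1])
plan([588.5,196,104.5],down(-95.8),4)
s=snapshot("wrist"); crop(s,"w19.png",160,130,320,240,2)
E
```

```text
[586.63 194.8  147.93] 42.676208431200806 [-0.11 -0.99  0.  ]
offset [[1.09, -0.04, -0.04], [1.08, -0.03, -0.05], [1.09, -0.04, -0.04], [1.08, -0.03, -0.05]] dr [-0.1, 0.0, -0.0] x4 | step mm 10.914669028422255
```

View pics/w19.png

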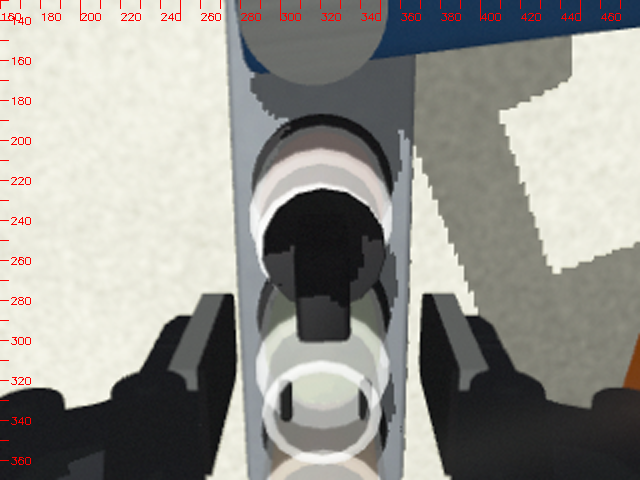

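{"name": "send_rows", "arguments": {
  "offset": [
    [1.09,-0.02,-0.04],
    [1.09,-0.02,-0.04],
    [1.08,-0.02,-0.05],
    [1.08,-0.02,-0.05],
    [0,0,0]
  ],
  "dr": [
    [0,0,0],
    [0,0,0],
    [0,0,0],
    [0,0,0],
    [0,0,0]
  ],
  "grip": [50,50,50,50,50]
}}

```text
time: 32.5
tool_pos: [587.9, 196.2, 102.9]
tcp_rot: [19.3, 89.8, -166.7]
ft_force: [-0.4, -0.9, -0.2]
finger_gap: 42.8
```

{"name": "send_rows", "arguments": {
  "offset": [
    [0,0,0],
    [0,0,0],
    [0,0,0],
    [0,0,0],
    [0,0,0]
  ],
  "dr": [
    [0,0,0],
    [0,0,0],
    [0,0,0],
    [0,0,0],
    [0,0,0]
  ],
  "grip": [10,10,10,10,10],
  "force": 20
}}

```text
time: 33.12
tool_pos: [589.2, 196.2, 105.5]
tcp_rot: [164.3, 90.0, -21.8]
ft_force: [-3.3, -2.7, 6.3]
finger_gap: 13.8
```

{"name": "send_rows", "arguments": {
  "offset": [
    [0,0,0],
    [0,0,0],
    [-0.05,0,0],
    [0,0,0]
  ],
  "dr": [
    [0,0,0],
    [0,0,0],
    [0,0,0],
    [0,0,0]
  ],
  "grip": [5,5,5,5],
  "force": 70
}}

```text
time: 33.62
tool_pos: [589.0, 196.2, 105.2]
tcp_rot: [108.1, 90.0, -77.9]
ft_force: [-2.0, -3.5, 3.5]
finger_gap: 12.9
```

{"name": "send_rows", "arguments": {
  "offset": [
    [-0.05,-0.1,0],
    [-0.04,-0.11,0],
    [-0.03,0.11,0],
    [-0.03,0.11,0],
    [-0.02,0.11,0]
  ],
  "dr": [
    [0,0,3],
    [0,0,3],
    [0,0,-3],
    [0,0,-3],
    [0,0,-3]
  ],
  "grip": [5,5,5,5,5]
}}

```text
time: 34.25
tool_pos: [589.1, 195.1, 107.1]
tcp_rot: [-90.8, 86.9, 83.2]
ft_force: [-2.0, -2.7, 5.1]
finger_gap: 13.1
```

{"name": "send_rows", "arguments": {
  "offset": [
    [-0.01,0.14,0],
    [-0.05,-0.15,0],
    [-0.04,-0.15,0],
    [-0.02,-0.16,0],
    [-0.03,-0.19,0]
  ],
  "dr": [
    [0,0,-4],
    [0,0,4],
    [0,0,4],
    [0,0,4],
    [0,0,5]
  ],
  "grip": [5,5,5,5,5]
}}

```text
time: 34.88
tool_pos: [590.4, 199.9, 109.7]
tcp_rot: [90.8, 79.9, -95.3]
ft_force: [-1.9, -5.1, 4.2]
finger_gap: 12.5
```

{"name": "send_rows", "arguments": {
  "offset": [
    [-0.03,0.2,0],
    [-0.04,0.2,0],
    [-0.04,0.21,0],
    [-0.05,0.22,0]
  ],
  "dr": [
    [0,0,-5],
    [0,0,-5],
    [0,0,-5],
    [0,0,-5]
  ],
  "grip": [5,5,5,5]
}}

```text
time: 35.38
tool_pos: [588.6, 192.1, 110.3]
tcp_rot: [-90.2, 79.8, 83.8]
ft_force: [-2.0, -1.1, -1.4]
finger_gap: 12.9
```

{"name": "send_rows", "arguments": {
  "offset": [
    [-0.05,-0.22,0],
    [-0.03,-0.23,0],
    [-0.04,-0.22,0],
    [-0.04,-0.23,0]
  ],
  "dr": [
    [0,0,5],
    [0,0,5],
    [0,0,5],
    [0,0,5]
  ],
  "grip": [5,5,5,5]
}}

```text
time: 35.88
tool_pos: [589.8, 200.7, 112.8]
tcp_rot: [90.4, 79.8, -95.7]
ft_force: [-1.1, -5.1, 1.2]
finger_gap: 12.7
```

```bash
python3 - <<'E'
from h import *
s=snapshot("side"); crop(s,"d20.png",150,270,200,160,4)
E
```

```text
(no output)
```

View pics/d20.png

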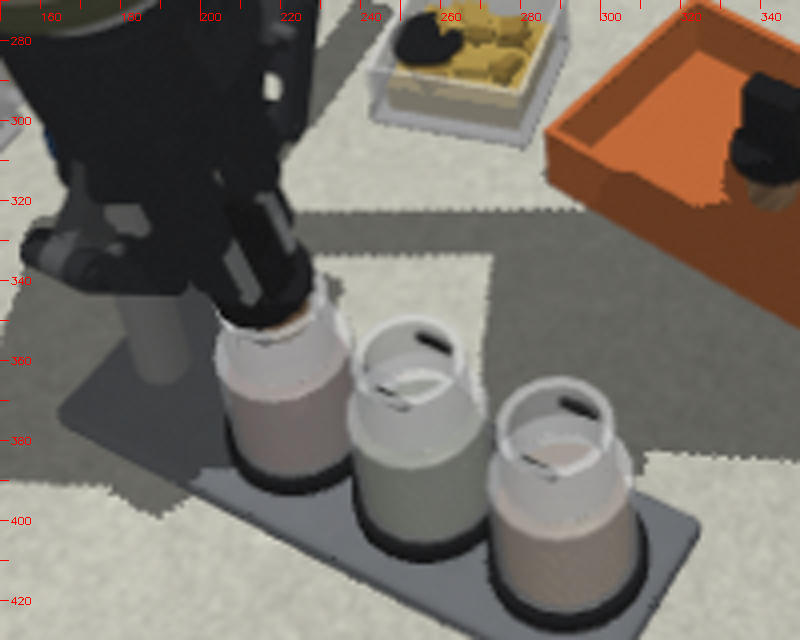

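Stopper 3 is lifting, with cork visible at (222,350), and all the jars are seated. Continuing.

{"name": "send_rows", "arguments": {
  "offset": [
    [-0.04,0.23,0],
    [-0.04,0.24,0],
    [-0.04,0.25,0],
    [-0.04,0.25,0]
  ],
  "dr": [
    [0,0,-5],
    [0,0,-5],
    [0,0,-5],
    [0,0,-5]
  ],
  "grip": [5,5,5,5]
}}

```text
time: 36.42
tool_pos: [588.5, 191.4, 114.1]
tcp_rot: [-90.2, 79.8, 83.8]
ft_force: [-2.2, -0.1, -2.5]
finger_gap: 13.2
```

{"name": "send_rows", "arguments": {
  "offset": [
    [-0.04,-0.26,0],
    [-0.04,-0.26,0],
    [-0.04,-0.26,0],
    [-0.03,-0.27,0]
  ],
  "dr": [
    [0,0,5],
    [0,0,5],
    [0,0,5],
    [0,0,5]
  ],
  "grip": [5,5,5,5]
}}

```text
time: 36.92
tool_pos: [589.9, 201.7, 116.7]
tcp_rot: [90.4, 79.9, -95.6]
ft_force: [-1.3, -3.3, 2.7]
finger_gap: 12.6
```

{"name": "send_rows", "arguments": {
  "offset": [
    [-0.04,0.28,0],
    [-0.04,0.27,0],
    [-0.04,0.28,0],
    [-0.04,0.29,0]
  ],
  "dr": [
    [0,0,-5],
    [0,0,-5],
    [0,0,-5],
    [0,0,-5]
  ],
  "grip": [5,5,5,5]
}}

```text
time: 37.42
tool_pos: [588.5, 191.0, 118.2]
tcp_rot: [-90.3, 79.8, 83.7]
ft_force: [0.2, -0.3, 0.2]
finger_gap: 13.0
```

{"name": "send_rows", "arguments": {
  "offset": [
    [-0.03,-0.29,0],
    [-0.04,-0.3,0],
    [-0.04,-0.29,0],
    [-0.03,-0.3,0]
  ],
  "dr": [
    [0,0,5],
    [0,0,5],
    [0,0,5],
    [0,0,5]
  ],
  "grip": [5,5,5,5]
}}

```text
time: 37.92
tool_pos: [590.0, 202.6, 120.5]
tcp_rot: [90.4, 79.9, -95.6]
ft_force: [-1.4, -2.4, 0.2]
finger_gap: 12.9
```

{"name": "send_rows", "arguments": {
  "offset": [
    [-0.04,0.3,0],
    [-0.04,0.31,0],
    [-0.03,0.32,0],
    [-0.04,0.32,0]
  ],
  "dr": [
    [0,0,-5],
    [0,0,-5],
    [0,0,-5],
    [0,0,-5]
  ],
  "grip": [5,5,5,5]
}}

```text
time: 38.42
tool_pos: [588.6, 190.6, 122.4]
tcp_rot: [-90.4, 79.8, 83.6]
ft_force: [-0.9, -1.2, 0.8]
finger_gap: 12.9
```

{"name": "send_rows", "arguments": {
  "offset": [
    [-0.1,-0.35,0],
    [-0.1,-0.35,0],
    [-0.3,0,0],
    [-0.3,0,0]
  ],
  "dr": [
    [0,0,5],
    [0,0,5],
    [0,0,0],
    [0,0,0]
  ],
  "grip": [5,5,5,5]
}}

```text
time: 38.92
tool_pos: [588.8, 197.0, 130.9]
tcp_rot: [-77.1, 89.9, 96.9]
ft_force: [0.1, -0.2, -0.8]
finger_gap: 13.0
```

```bash
python3 - <<'E'
from h import *
s=snapshot("side"); crop(s,"d21.png",150,270,200,160,4)
q,p,R=state(); print(p)
plan([512,-8,110],down(-100),6,start=(np.array([p[0],p[1],165]),R))
E
```

```text
[589.08 196.64 131.47]
offset [[0.91, 3.53, 0.92], [0.91, 3.54, 0.88], [0.91, 3.55, 0.83], [0.91, 3.56, 0.79], [0.91, 3.57, 0.75], [0.91, 3.57, 0.7]] dr [0.7, -0.0, 0.0] x6 | step mm 37.597074354263256
```

View pics/d21.png

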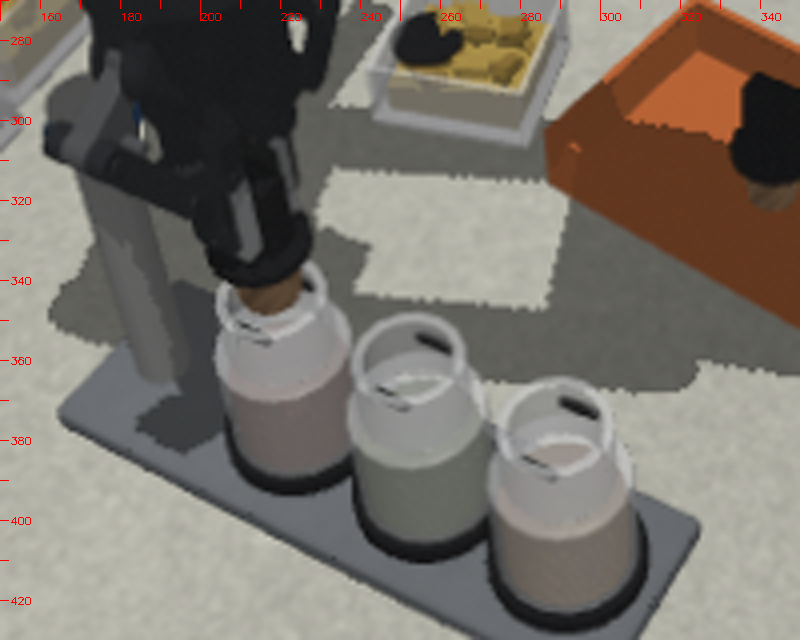

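{"name": "send_rows", "arguments": {
  "offset": [
    [-1.75,0,0],
    [-1.75,0,0],
    [0.9,3.5,0.95],
    [0.9,3.55,0.9],
    [0.9,3.55,0.85]
  ],
  "dr": [
    [0,0,0],
    [0,0,0],
    [0.7,0,0],
    [0.7,0,0],
    [0.7,0,0]
  ],
  "grip": [5,5,5,5,5]
}}

```text
time: 39.6
tool_pos: [550.1, 93.5, 140.7]
tcp_rot: [-162.2, 89.9, 9.7]
ft_force: [-0.4, -0.1, 0.3]
finger_gap: 12.9
```

{"name": "send_rows", "arguments": {
  "offset": [
    [0.9,3.55,0.8],
    [0.9,3.55,0.75],
    [0.9,3.55,0.7],
    [0,0,0],
    [0,0,0]
  ],
  "dr": [
    [0.7,0,0],
    [0.7,0,0],
    [0.7,0,0],
    [0,0,0],
    [0,0,0]
  ],
  "grip": [5,5,5,5,5]
}}

```text
time: 40.22
tool_pos: [512.1, -7.1, 113.5]
tcp_rot: [-161.1, 89.9, 8.7]
ft_force: [0.2, -0.3, -0.7]
finger_gap: 12.7
```

```bash
python3 - <<'E'
from h import *
q,p,R=state(); print(p,q['finger_gap'])
plan([513,-8,40],down(-100),4)
s=snapshot("wrist"); crop(s,"w22.png",0,0,640,480,1)
E
```

```text
[512.11  -7.15 113.51] 12.659620210039277
offset [[1.84, 0.02, -0.02], [1.84, 0.02, -0.02], [1.84, 0.02, -0.02], [1.83, 0.01, -0.03]] dr [-0.1, -0.0, 0.0] x4 | step mm 18.40217378463751
```

View pics/w22.png

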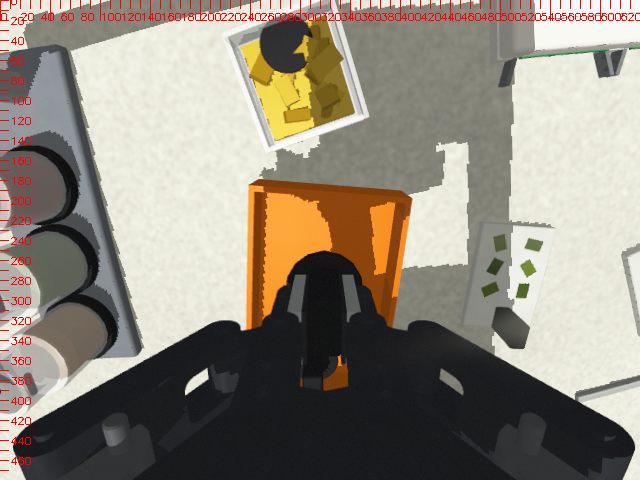

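The held stopper hangs over the free far part of the tray, around (325,265), so I'll lower and release it.

{"name": "send_rows", "arguments": {
  "offset": [
    [1.85,0.02,-0.02],
    [1.85,0.02,-0.02],
    [1.85,0.02,-0.02],
    [1.75,0.02,-0.02],
    [0,0,0]
  ],
  "dr": [
    [0,0,0],
    [0,0,0],
    [0,0,0],
    [0,0,0],
    [0,0,0]
  ],
  "grip": [5,5,5,5,5]
}}

```text
time: 40.9
tool_pos: [511.4, -8.1, 37.6]
tcp_rot: [7.7, 89.9, 177.5]
ft_force: [0.5, 0.7, 0.4]
finger_gap: 12.5
```

{"name": "send_rows", "arguments": {
  "offset": [
    [0,0,0],
    [0,0,0],
    [0,0,0],
    [0,0,0]
  ],
  "dr": [
    [0,0,0],
    [0,0,0],
    [0,0,0],
    [0,0,0]
  ],
  "grip": [5,25,40,45]
}}

```text
time: 41.4
tool_pos: [511.9, -8.2, 39.2]
tcp_rot: [-170.4, 90.0, -0.6]
ft_force: [0.1, -0.5, -0.5]
finger_gap: 38.6
```

{"name": "send_rows", "arguments": {
  "offset": [
    [-2,0,0],
    [-4,0,0],
    [-5,0,0],
    [-4,0,0],
    [0,0,0]
  ],
  "dr": [
    [0,0,0],
    [0,0,0],
    [0,0,0],
    [0,0,0],
    [0,0,0]
  ],
  "grip": [45,45,45,0,0]
}}

```text
time: 42.02
tool_pos: [514.4, -8.5, 193.7]
tcp_rot: [-176.5, 89.5, -6.7]
ft_force: [-0.3, 0.2, 0.5]
finger_gap: 2.6
```

```bash
python3 - <<'E'
from h import *
s=snapshot("scene"); crop(s,"s23.png",140,140,340,260,2)
q,p,R=state(); print(p,q['ft_force'],q['finger_gap'])
E
```

```text
[513.09  -8.32 191.09] [-0.4   0.08 -0.72] -0.19362467537114073
```

View pics/s23.png

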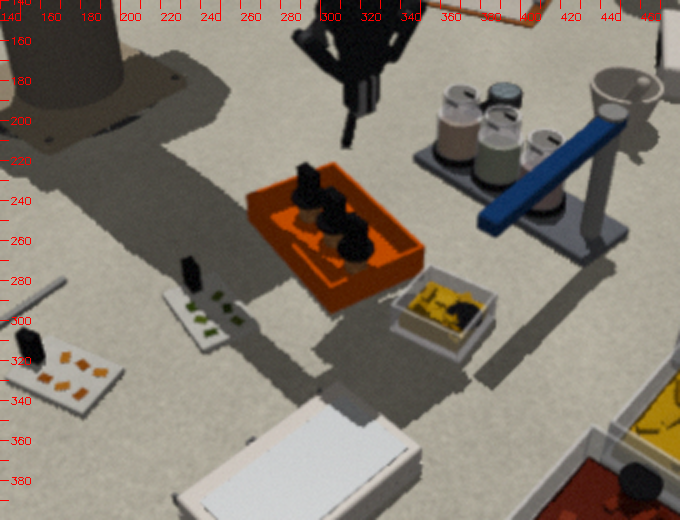

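```bash
python3 - <<'E'
from h import *
s=snapshot("scene"); crop(s,"s24.png",370,190,90,90,8)
E
```

```text
(no output)
```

View pics/s24.png

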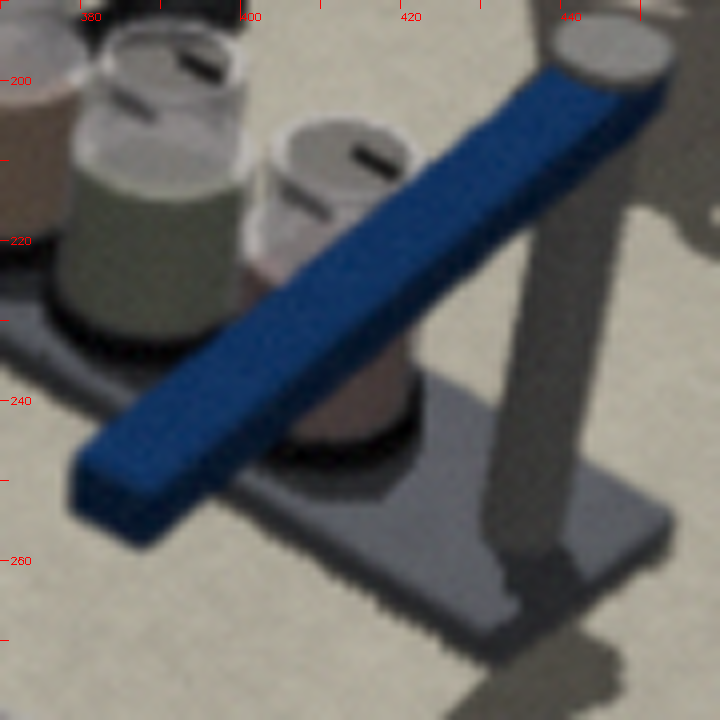

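```bash
python3 - <<'E'
from h import *
s=snapshot("scene"); P=onz(s,[(379.4,247.2),(388.8,251.3)],158)[:,:2]; m=P.mean(0); print(P,m)
piv=onz(s,[(446.5,196)],162)[0,:2]; print(piv, np.linalg.norm(m-piv),np.degrees(np.arctan2(*(m-piv)[::-1]))%360)
E
```

```text
[[656.12 -16.75]
 [673.83 -14.92]] [664.98 -15.84]
[661.13 189.43] 205.30231931457394 271.07448913504777
```

```bash
python3 - <<'E'
from h import *
q,p,R=state()
plan([704,3,192],None,4)
piv=np.array([660,190.]); cur=np.array([704,3.]); out=[]
print(R.as_matrix())
for th in list(np.linspace(95,6,22))+[3,1]:
    d=26-4*th/95+2*np.sin(np.radians(2*th)); u=np.radians(174.2+th); n=u-np.pi/2
    t=piv+185*np.array([np.cos(u),np.sin(u)])-d*np.array([np.cos(n),np.sin(n)])
    dl=t-cur; o=R.inv().apply([dl[0]/10,dl[1]/10,0]); o=np.round(o,2); cur=cur+R.apply(o*10)[:2]; out.append(o.tolist())
    print(round(th),o.tolist()[1:],cur)
E
```

```text
offset [[-0.1, -1.13, -4.69], [-0.11, -1.13, -4.69], [-0.1, -1.13, -4.7], [-0.11, -1.12, -4.69]] dr [0.0, 0.0, 0.0] x4 | step mm 48.25246107713057
[[-0.   -0.18 -0.98]
 [ 0.   -0.98  0.18]
 [-1.    0.    0.  ]]
95 [0.27, 2.48] [679.11   4.74]
91 [0.33, 1.29] [665.83   3.79]
87 [0.24, 1.31] [652.52   3.75]
82 [0.14, 1.33] [639.18   4.73]
78 [0.05, 1.33] [626.    6.6]
74 [-0.05, 1.34] [612.9    9.47]
70 [-0.15, 1.33] [600.08  13.31]
65 [-0.24, 1.32] [587.51  18.01]
61 [-0.33, 1.3] [575.31  23.56]
57 [-0.44, 1.28] [563.49  30.17]
53 [-0.52, 1.25] [552.11  37.5 ]
48 [-0.62, 1.21] [541.3   45.75]
44 [-0.7, 1.16] [531.13  54.7 ]
40 [-0.79, 1.12] [521.51  64.46]
36 [-0.88, 1.05] [512.74  74.98]
31 [-0.95, 0.99] [504.68  86.09]
27 [-1.03, 0.93] [497.36  97.88]
23 [-1.1, 0.84] [491.04 110.19]
19 [-1.15, 0.76] [485.6  122.86]
14 [-1.22, 0.68] [481.08 136.07]
10 [-1.26, 0.58] [477.61 149.5 ]
6 [-1.3, 0.49] [475.09 163.17]
3 [-0.95, 0.29] [473.92 173.03]
1 [-0.63, 0.16] [473.47 179.51]
```

{"name": "send_rows", "arguments": {
  "offset": [
    [-0.1,-1.1,-4.7],
    [-0.1,-1.1,-4.7],
    [-0.1,-1.15,-4.7],
    [-0.1,-1.15,-4.7],
    [0,0,0]
  ],
  "dr": [
    [0,0,0],
    [0,0,0],
    [0,0,0],
    [0,0,0],
    [0,0,0]
  ],
  "grip": [0,0,0,0,0]
}}

```text
time: 42.8
tool_pos: [705.0, 3.0, 187.0]
tcp_rot: [5.3, 89.6, 175.1]
ft_force: [-1.3, 0.3, -0.8]
finger_gap: 0.1
```

{"name": "send_rows", "arguments": {
  "offset": [
    [2.4,0,0],
    [2.4,0,0],
    [0,0,0],
    [0,0,0]
  ],
  "dr": [
    [0,0,0],
    [0,0,0],
    [0,0,0],
    [0,0,0]
  ],
  "grip": [0,0,0,0]
}}

```text
time: 43.3
tool_pos: [704.4, 2.7, 145.6]
tcp_rot: [11.8, 90.0, -178.4]
ft_force: [0.6, 0.5, 0.9]
finger_gap: 0.1
```

{"name": "send_rows", "arguments": {
  "offset": [
    [0,0.1,0.8],
    [0,0.1,0.85],
    [0,0.1,0.85],
    [0,0.33,1.29],
    [0,0.24,1.31]
  ],
  "dr": [
    [0,0,0],
    [0,0,0],
    [0,0,0],
    [0,0,0],
    [0,0,0]
  ],
  "grip": [0,0,0,0,0]
}}

```text
time: 43.92
tool_pos: [652.4, 3.3, 145.4]
tcp_rot: [-163.1, 90.0, 6.7]
ft_force: [0.7, 0.5, 0.0]
finger_gap: 0.0
```

{"name": "send_rows", "arguments": {
  "offset": [
    [0,0.14,1.33],
    [0,0.05,1.33],
    [0,-0.05,1.34],
    [0,-0.15,1.33],
    [0,-0.24,1.32]
  ],
  "dr": [
    [0,0,0],
    [0,0,0],
    [0,0,0],
    [0,0,0],
    [0,0,0]
  ],
  "grip": [0,0,0,0,0]
}}

```text
time: 44.55
tool_pos: [587.3, 17.7, 145.4]
tcp_rot: [-165.6, 90.0, 4.2]
ft_force: [1.0, 0.7, -0.0]
finger_gap: -0.1
```

{"name": "send_rows", "arguments": {
  "offset": [
    [0,-0.33,1.3],
    [0,-0.44,1.28],
    [0,-0.52,1.25],
    [0,-0.62,1.21],
    [0,-0.7,1.16]
  ],
  "dr": [
    [0,0,0],
    [0,0,0],
    [0,0,0],
    [0,0,0],
    [0,0,0]
  ],
  "grip": [0,0,0,0,0]
}}

```text
time: 45.18
tool_pos: [531.0, 54.8, 145.1]
tcp_rot: [-80.3, 90.0, 89.5]
ft_force: [-0.5, -0.5, -0.4]
finger_gap: -0.3
```

{"name": "send_rows", "arguments": {
  "offset": [
    [0,-0.79,1.12],
    [0,-0.88,1.05],
    [0,-0.95,1],
    [0,-1.03,0.93],
    [0,-1.1,0.84]
  ],
  "dr": [
    [0,0,0],
    [0,0,0],
    [0,0,0],
    [0,0,0],
    [0,0,0]
  ],
  "grip": [0,0,0,0,0]
}}

```text
time: 45.8
tool_pos: [491.0, 110.5, 145.1]
tcp_rot: [124.7, 90.0, -65.5]
ft_force: [0.4, -0.4, -0.3]
finger_gap: -0.0
```

{"name": "send_rows", "arguments": {
  "offset": [
    [0,-1.15,0.76],
    [0,-1.22,0.68],
    [0,-1.26,0.58],
    [0,-1,0.4],
    [0,-0.6,0.2]
  ],
  "dr": [
    [0,0,0],
    [0,0,0],
    [0,0,0],
    [0,0,0],
    [0,0,0]
  ],
  "grip": [0,0,0,0,0]
}}

```text
time: 46.42
tool_pos: [474.9, 166.5, 145.1]
tcp_rot: [71.8, 90.0, -118.4]
ft_force: [0.1, -1.0, -0.1]
finger_gap: 0.1
```

```bash
python3 - <<'E'
from h import *
q,p,R=state(); print(p,q['ft_force'])
s=snapshot("scene"); crop(s,"s25.png",340,140,120,120,6)
s=snapshot("side"); crop(s,"d25.png",150,270,200,160,4)
E
```

```text
[474.89 166.54 145.06] [ 0.12 -1.03 -0.1 ]
```

View pics/d25.png

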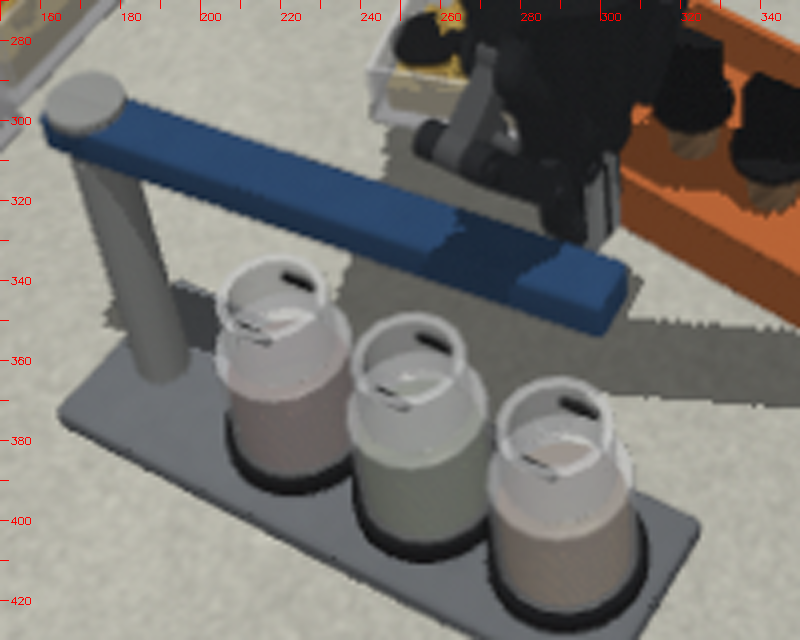

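{"name": "send_rows", "arguments": {
  "offset": [
    [0,-0.5,0.1],
    [0,-0.4,0.1],
    [0,0,0]
  ],
  "dr": [
    [0,0,0],
    [0,0,0],
    [0,0,0]
  ],
  "grip": [0,0,0]
}}

```text
time: 46.9
tool_pos: [474.6, 175.2, 145.0]
tcp_rot: [-38.9, 90.0, 130.9]
ft_force: [0.2, 0.2, -0.1]
finger_gap: 0.0
```

{"name": "send_rows", "arguments": {
  "offset": [
    [0,-0.3,0],
    [0,-0.2,0],
    [0,0,0]
  ],
  "dr": [
    [0,0,0],
    [0,0,0],
    [0,0,0]
  ],
  "grip": [0,0,0]
}}

```text
time: 47.28
tool_pos: [475.6, 180.1, 145.1]
tcp_rot: [-94.7, 90.0, 75.0]
ft_force: [-0.2, -0.1, 0.2]
finger_gap: -0.1
```

{"name": "send_rows", "arguments": {
  "offset": [
    [0,-0.2,0],
    [0,-0.1,0],
    [0,0,0]
  ],
  "dr": [
    [0,0,0],
    [0,0,0],
    [0,0,0]
  ],
  "grip": [0,0,0]
}}

```text
time: 47.65
tool_pos: [476.1, 183.0, 145.1]
tcp_rot: [-108.4, 90.0, 61.4]
ft_force: [-0.2, -0.5, -1.3]
finger_gap: 0.0
```

```bash
python3 - <<'E'
from h import *
q,p,R=state(); print(p,q['ft_force'])
s=snapshot("side"); crop(s,"d26.png",150,270,200,160,4)
m=cv2.inRange(cv2.cvtColor(s["pixels"],cv2.COLOR_RGB2HSV),(100,120,50),(125,255,255)); c=max(cv2.findContours(m,0,2)[0],key=cv2.contourArea)
print(cv2.approxPolyDP(c,3,True).reshape(-1,2).tolist())
E
```

```text
[476.06 182.98 145.09] [-0.19 -0.49 -1.26]
[[162, 302], [291, 363], [300, 353], [300, 347], [185, 297], [170, 305]]
```

View pics/d26.png

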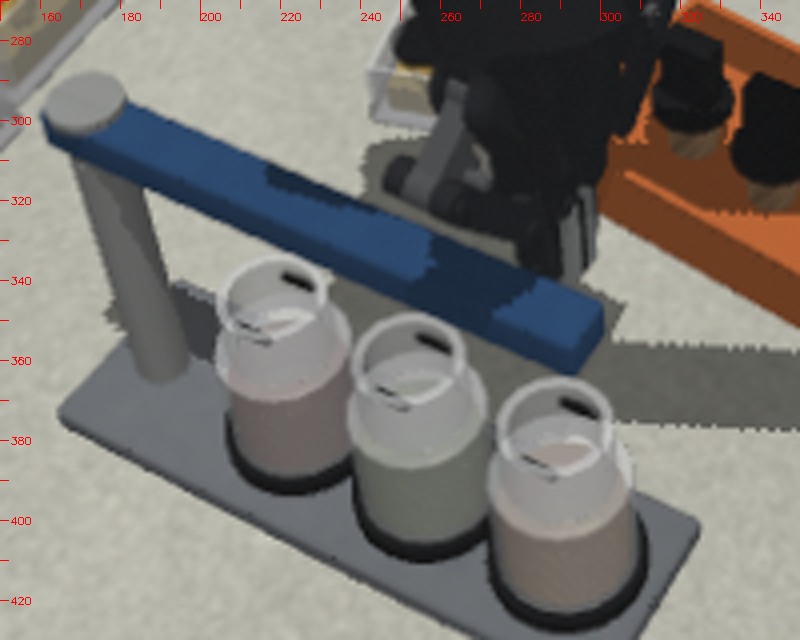

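The bar is back over the row. Its tip corner at (300,345) matches the start picture. I'll back off and go to the plates.

{"name": "send_rows", "arguments": {
  "offset": [
    [0,2,0.3],
    [-3,3,0],
    [-5,5,0],
    [-5,5.5,0],
    [-3,5.5,0]
  ],
  "dr": [
    [0,0,0],
    [0,0,0],
    [0,0,0],
    [0,0,0],
    [0,0,0]
  ],
  "grip": [0,0,0,0,0]
}}

```text
time: 48.32
tool_pos: [437.8, -10.6, 293.5]
tcp_rot: [177.3, 89.8, -12.9]
ft_force: [1.1, -0.5, -0.4]
finger_gap: -0.3
```

```bash
python3 - <<'E'
from h import *
q,p,R=state(); print(p)
plan([520,-220,270],down(-93),5)
E
```

```text
[437.79 -10.64 293.47]
offset [[0.48, 3.83, -2.36], [0.47, 3.89, -2.26], [0.48, 3.94, -2.17], [0.47, 3.99, -2.07], [0.48, 4.04, -1.97]] dr [-1.4, -0.0, -0.0] x5 | step mm 45.24256845052014
```

{"name": "send_rows", "arguments": {
  "offset": [
    [0.4,3.85,-2.35],
    [0.4,3.9,-2.25],
    [0.4,3.95,-2.15],
    [0.4,4,-2.1],
    [0.4,4.05,-2]
  ],
  "dr": [
    [-1.4,0,0],
    [-1.4,0,0],
    [-1.4,0,0],
    [-1.4,0,0],
    [-1.4,0,0]
  ],
  "grip": [0,0,0,0,0]
}}

```text
time: 48.95
tool_pos: [519.9, -221.0, 271.2]
tcp_rot: [97.0, 90.0, -86.2]
ft_force: [0.6, -0.5, 0.2]
finger_gap: -0.1
```

{"name": "send_rows", "arguments": {
  "offset": [
    [0,0,0],
    [0,0,0],
    [0,0,0]
  ],
  "dr": [
    [0,0,0],
    [0,0,0],
    [0,0,0]
  ],
  "grip": [0,0,0]
}}

```text
time: 49.32
tool_pos: [520.2, -218.1, 271.7]
tcp_rot: [169.6, 90.0, -13.6]
ft_force: [0.8, 0.5, 0.2]
finger_gap: -0.4
```

```bash
python3 - <<'E'
from h import *
q,p,R=state(); print(p)
s=snapshot("wrist"); crop(s,"w27.png",0,0,640,480,1); crop(s,"w27b.png",230,60,200,140,4); crop(s,"w27c.png",220,200,200,130,4)
E
```

```text
[ 520.22 -218.13  271.74]
```

View pics/w27.png

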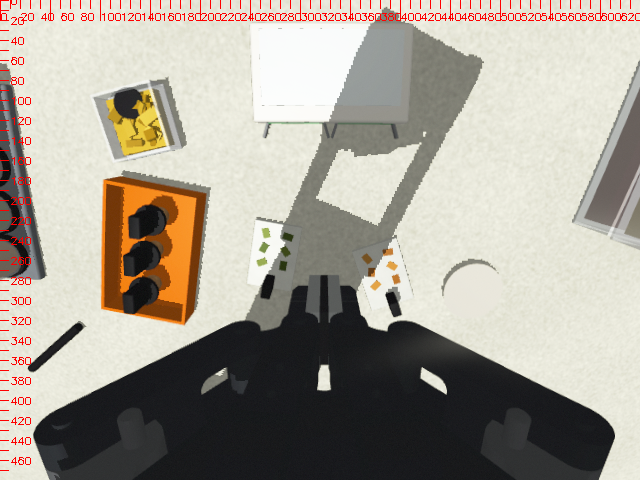

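View pics/w27b.png

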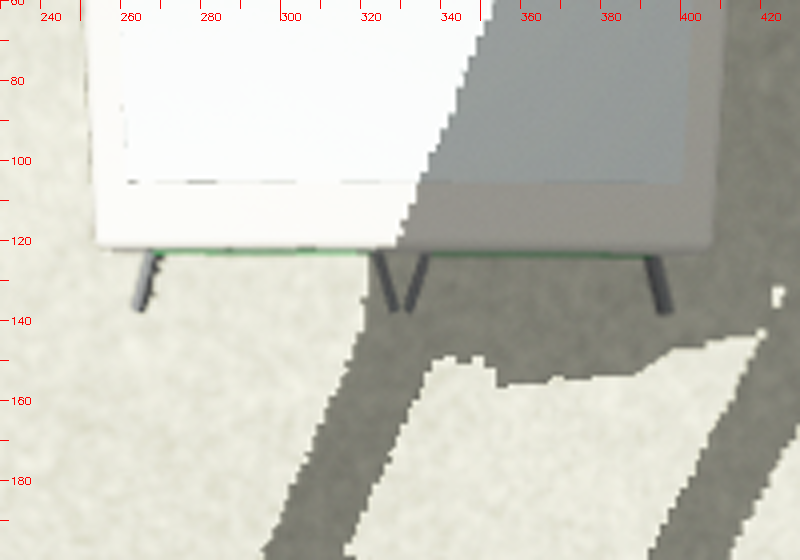

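View pics/w27c.png

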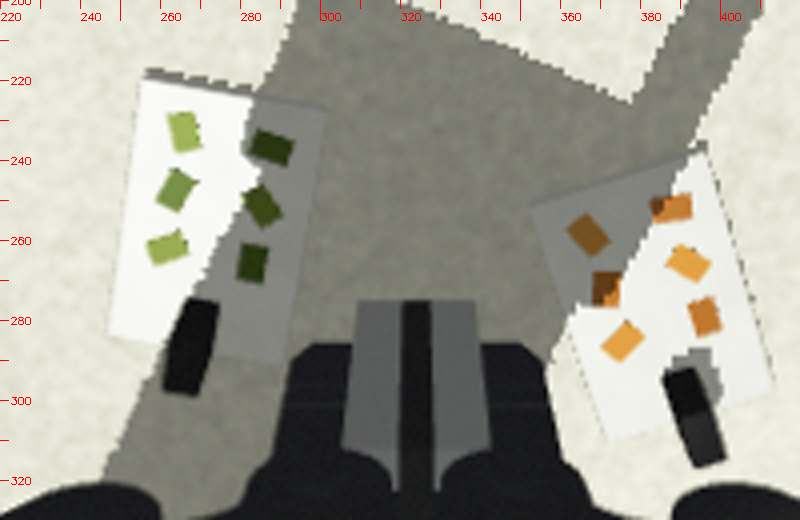

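```bash
python3 - <<'E'
from h import *
s=snapshot("wrist")
E=onz(s,[(254.2,121.8),(407.5,122.2)],33)[:,:2]; d=E[0]-E[1]; L=np.linalg.norm(d); y=d/L; x=np.array([y[1],-y[0]]); m=E.mean(0)
print("front edge",E,L,"yaw",np.degrees(np.arctan2(x[1],x[0])),"left mouth",m+40*y,"right",m-40*y)
for z in(0,11): 
    G=onz(s,[(264.2,137.2),(328.8,137.4),(332,137.5),(397,137.5)],z)[:,:2]; print(z,G,"tipmid L",G[:2].mean(0),"R",G[2:].mean(0))
def rect(uv,z,n):
    P=onz(s,uv,z)[:,:2]; c=P.mean(0)
    e=[np.linalg.norm(P[i]-P[(i+1)%4]) for i in range(4)]
    ang=[np.degrees(np.arctan2(*(P[(i+1)%4]-P[i])[::-1])) for i in range(4)]
    print(n,c,"edges",np.array(e),"ang",np.array(ang))
f=lambda x,y:(220+x/4,200+y/4)
rect([f(107,335),f(280,364),f(328,107),f(142,80)],8,"green")
rect([f(608,442),f(776,385),f(705,150),f(528,205)],8,"orange")
print("green tab top",onz(s,[f(192,345)],40)[:,:2],"orange tab",onz(s,[f(690,415)],40)[:,:2])
# tab top z40 far/near edges
E
```

```text
front edge [[ 611.35 -146.48]
 [ 601.91 -313.02]] 166.80408229181057 yaw -3.243298990579711 left mouth [ 608.89 -189.81] right [ 604.37 -269.69]
0 [[ 594.92 -150.12]
 [ 590.29 -227.11]
 [ 589.97 -230.92]
 [ 585.97 -308.54]] tipmid L [ 592.61 -188.62] R [ 587.97 -269.73]
11 [[ 594.79 -152.  ]
 [ 590.29 -226.95]
 [ 589.97 -230.65]
 [ 586.08 -306.2 ]] tipmid L [ 592.54 -189.48] R [ 588.03 -268.43]
green [ 446.85 -148.3 ] edges [57.96 90.09 58.65 88.32] ang [-103.44  -14.39   78.29  166.02]
orange [ 413.34 -290.16] edges [59.45 87.24 58.73 89.86] ang [ -72.36   16.3   105.1  -164.16]
green tab top [[ 419.89 -143.61]] orange tab [[ 387.71 -295.48]]
```

The orange plate has been knocked: its centre is now about (413,-290) mm instead of (448,-271). The green plate is unmoved. The tray holds three standing stoppers at (148,220), (143,257) and (140,295). I'll pick up the green plate first, for the left slot.

```bash
python3 - <<'E'
from h import *
plan([413,-140.3,90],down(-103.4),5)
E
```

```text
offset [[3.63, -1.43, 2.23], [3.64, -1.36, 2.28], [3.63, -1.28, 2.33], [3.64, -1.19, 2.38], [3.63, -1.11, 2.41]] dr [2.0, -0.0, -0.0] x5 | step mm 44.93851354907058
```

{"name": "send_rows", "arguments": {
  "offset": [
    [3.6,-1.45,2.25],
    [3.6,-1.35,2.3],
    [3.6,-1.3,2.35],
    [3.6,-1.2,2.4],
    [3.6,-1.1,2.4]
  ],
  "dr": [
    [2,0,0],
    [2,0,0],
    [2,0,0],
    [2,0,0],
    [2,0,0]
  ],
  "grip": [45,45,45,45,45]
}}

```text
time: 50.05
tool_pos: [411.8, -139.5, 90.5]
tcp_rot: [168.8, 89.9, -24.4]
ft_force: [0.7, 0.0, 1.2]
finger_gap: 38.1
```

{"name": "send_rows", "arguments": {
  "offset": [
    [0,0,0],
    [0,0,0],
    [0,0,0]
  ],
  "dr": [
    [0,0,0],
    [0,0,0],
    [0,0,0]
  ],
  "grip": [45,45,45]
}}

```text
time: 50.42
tool_pos: [414.6, -141.6, 93.6]
tcp_rot: [166.9, 89.8, -26.3]
ft_force: [0.4, -0.2, -0.1]
finger_gap: 38.0
```

```bash
python3 - <<'E'
from h import *
q,p,R=state(); print(p,R.as_matrix()[:,1])
s=snapshot("wrist"); crop(s,"w28.png",200,110,240,180,3)
E
```

```text
[ 414.63 -141.56   93.65] [-0.23 -0.97  0.  ]
```

View pics/w28.png

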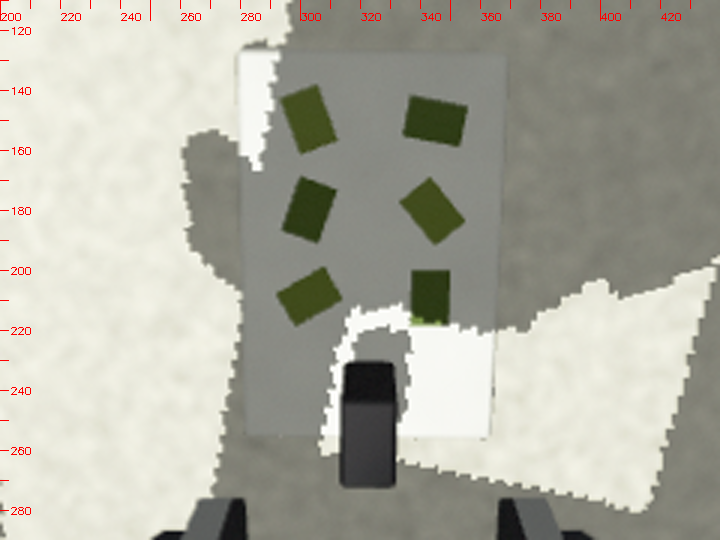

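```bash
python3 - <<'E'
from h import *
s=snapshot("wrist"); f=lambda x,y:(200+x/3,110+y/3)
T=onz(s,[f(341,402),f(396,402),f(340,487),f(396,487)],40)[:,:2]; print(T,T.mean(0))
P=onz(s,[f(240,51),f(505,55),f(490,437),f(247,436)],8)[:,:2]; c=P.mean(0); d=P[:2].mean(0)-P[2:].mean(0); print(P,c,np.linalg.norm(d),np.degrees(np.arctan2(d[1],d[0])), c-35*d/np.linalg.norm(d))
plan([c-35*d/np.linalg.norm(d)][0].tolist()+[14],None,4) if 0 else None
E
```

```text
[[ 422.92 -136.33]
 [ 420.36 -147.24]
 [ 404.85 -131.73]
 [ 402.18 -143.12]] [ 412.58 -139.6 ]
[[ 495.73 -130.52]
 [ 481.82 -186.29]
 [ 396.49 -165.77]
 [ 410.04 -109.09]] [ 446.02 -147.92] 88.04310255484765 -13.783020980541995 [ 412.03 -139.58]
```

```bash
python3 - <<'E'
from h import *
plan([412.5,-139.9,14],down(-103.6),4)
E
```

```text
offset [[1.97, -0.03, 0.05], [1.98, -0.03, 0.05], [1.97, -0.03, 0.05], [1.98, -0.02, 0.05]] dr [0.1, -0.0, -0.0] x4 | step mm 19.708627552419777
```

{"name": "send_rows", "arguments": {
  "offset": [
    [1.95,-0.02,0.05],
    [1.95,-0.02,0.05],
    [1.95,-0.02,0.05],
    [1.95,-0.02,0.05],
    [0,0,0]
  ],
  "dr": [
    [0,0,0],
    [0,0,0],
    [0,0,0],
    [0,0,0],
    [0,0,0]
  ],
  "grip": [45,45,45,45,45]
}}

```text
time: 51.15
tool_pos: [409.9, -139.0, 12.4]
tcp_rot: [-12.5, 89.9, 154.2]
ft_force: [-0.2, 0.8, 0.6]
finger_gap: 38.4
```

{"name": "send_rows", "arguments": {
  "offset": [
    [0,0,0],
    [0,0,0],
    [0,0,0],
    [0,0,0],
    [0,0,0]
  ],
  "dr": [
    [0,0,0],
    [0,0,0],
    [0,0,0],
    [0,0,0],
    [0,0,0]
  ],
  "grip": [45,5,5,5,5],
  "force": 40
}}

```text
time: 51.78
tool_pos: [411.5, -139.7, 14.4]
tcp_rot: [163.9, 89.9, -29.3]
ft_force: [-0.8, 0.5, 6.7]
finger_gap: 11.2
```

```bash
python3 - <<'E'
from h import *
q,p,R=state()
plan([498.5,-184,27],down(-93.1),5,start=(np.array([p[0],p[1],27]),R))
E
```

```text
offset [[0.0, 0.46, -1.9], [0.01, 0.53, -1.88], [0.0, 0.6, -1.86], [0.01, 0.66, -1.83], [0.0, 0.72, -1.81]] dr [-2.0, -0.0, -0.0] x5 | step mm 19.548913013259842
```

{"name": "send_rows", "arguments": {
  "offset": [
    [-0.6,0,0],
    [-0.6,0,0],
    [0,0,0]
  ],
  "dr": [
    [0,0,0],
    [0,0,0],
    [0,0,0]
  ],
  "grip": [5,5,5],
  "force": 70
}}

```text
time: 52.15
tool_pos: [411.0, -139.3, 25.8]
tcp_rot: [169.5, 89.9, -23.7]
ft_force: [-0.6, -0.2, -1.7]
finger_gap: 10.8
```

{"name": "send_rows", "arguments": {
  "offset": [
    [0,0.46,-1.9],
    [0,0.53,-1.9],
    [0,0.6,-1.85],
    [0,0.65,-1.85],
    [0,0.7,-1.8]
  ],
  "dr": [
    [-2,0,0],
    [-2,0,0],
    [-2,0,0],
    [-2,0,0],
    [-2,0,0]
  ],
  "grip": [5,5,5,5,5]
}}

```text
time: 52.78
tool_pos: [498.1, -183.3, 24.8]
tcp_rot: [-24.1, 90.0, 152.7]
ft_force: [-1.1, 0.0, -0.4]
finger_gap: 10.7
```

{"name": "send_rows", "arguments": {
  "offset": [
    [0,0,0],
    [0,0,0],
    [0,0,0]
  ],
  "dr": [
    [0,0,0],
    [0,0,0],
    [0,0,0]
  ],
  "grip": [5,5,5]
}}

```text
time: 53.15
tool_pos: [497.0, -182.8, 24.9]
tcp_rot: [-23.1, 89.9, 153.7]
ft_force: [-0.1, 0.0, -1.9]
finger_gap: 11.0
```

```bash
python3 - <<'E'
from h import *
q,p,R=state(); print(p,R.as_matrix()[:,1],q['ft_force'])
s=snapshot("wrist"); crop(s,"w29.png",180,20,280,270,2)
E
```

```text
[ 496.96 -182.76   24.95] [-0.06 -1.   -0.  ] [-0.06  0.05 -1.91]
```

View pics/w29.png

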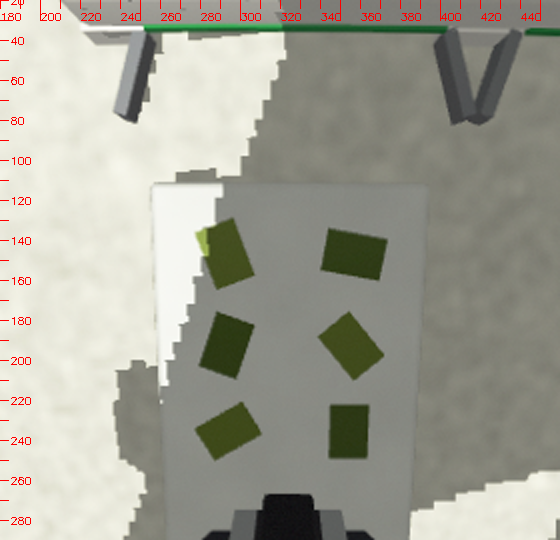

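```bash
python3 - <<'E'
from h import *
s=snapshot("wrist"); f=lambda x,y:(180+x/2,20+y/2)
q,p,R=state(); z=p[2]-14.4+8
F=onz(s,[f(152,185),f(428,185)],z)[:,:2]; B=onz(s,[f(166,480),f(411,480)],z)[:,:2]
d=F.mean(0)-B.mean(0); print("plate front",F,np.linalg.norm(F[0]-F[1]),F.mean(0),"yaw",np.degrees(np.arctan2(d[1],d[0])), np.degrees(np.arctan2(*(F[0]-F[1])[::-1]))-90)
for zz in (5,11):
    G=onz(s,[f(137,122),f(454,123)],zz)[:,:2];H=onz(s,[f(155,34),f(434,38)],zz)[:,:2]; print(zz,"tips",G.mean(0),np.linalg.norm(G[0]-G[1]),"roots",H,H.mean(0),np.linalg.norm(H[0]-H[1]))
E=onz(s,[f(145,28),f(450,30)],11)[:,:2]; d=E[0]-E[1]; print(E,np.degrees(np.arctan2(d[1],d[0]))-90)
E
```

```text
plate front [[ 578.75 -158.05]
 [ 575.53 -215.74]] 57.78436134330959 [ 577.14 -186.9 ] yaw -3.4480970925276226 -3.1944652633227975
5 tips [ 591.44 -188.98] 71.1219278643718 roots [[ 611.25 -159.33]
 [ 607.07 -220.1 ]] [ 609.16 -189.71] 60.91093616367018
11 tips [ 590.53 -188.86] 68.4714718538597 roots [[ 609.6  -160.31]
 [ 605.58 -218.82]] [ 607.59 -189.57] 58.64100673812385
[[ 610.89 -158.33]
 [ 606.98 -222.2 ]] -3.5021798911865716
```

{"name": "send_rows", "arguments": {
  "offset": [
    [0.5,0.05,0],
    [0.5,0.05,0],
    [0,0,0],
    [0,0,0]
  ],
  "dr": [
    [0,0,0],
    [0,0,0],
    [0,0,0],
    [0,0,0]
  ],
  "grip": [5,5,5,5]
}}

```text
time: 53.75
tool_pos: [497.5, -184.1, 15.0]
tcp_rot: [-18.7, 90.0, 158.0]
ft_force: [0.3, 0.2, -2.1]
finger_gap: 10.3
```

```bash
python3 - <<'E'
from h import *
q,p,R=state(); print(p,R.as_matrix()[:,1],q['ft_force'])
plan([p[0]+92*.9983,p[1]-92*.0576,p[2]],down(-93.3),10)
E
```

```text
[ 497.5  -184.13   14.98] [-0.06 -1.   -0.  ] [ 0.32  0.17 -2.13]
offset [[-0.0, 0.0, -0.92], [-0.0, 0.0, -0.92], [-0.0, 0.0, -0.92], [-0.0, 0.0, -0.92], [-0.0, 0.0, -0.92], [-0.0, 0.0, -0.92], [-0.0, 0.0, -0.92], [-0.0, 0.0, -0.92], [-0.0, 0.01, -0.92], [-0.0, 0.0, -0.92]] dr [0.0, 0.0, 0.0] x10 | step mm 9.200000000000001
```

{"name": "send_rows", "arguments": {
  "offset": [
    [0.04,0,-0.9],
    [0,0,-0.9],
    [0,0,-0.9],
    [0,0,-0.9],
    [0,0,0]
  ],
  "dr": [
    [0,0,0],
    [0,0,0],
    [0,0,0],
    [0,0,0],
    [0,0,0]
  ],
  "grip": [5,5,5,5,5]
}}

```text
time: 54.38
tool_pos: [534.5, -186.3, 14.9]
tcp_rot: [163.1, 90.0, -20.1]
ft_force: [0.0, -0.7, -1.0]
finger_gap: 10.5
```

```bash
python3 - <<'E'
from h import *
q,p,R=state(); print(p,R.as_matrix()[:,1],q['ft_force'])
s=snapshot("wrist"); crop(s,"w30.png",180,20,280,270,2)
E
```

```text
[ 534.47 -186.28   14.9 ] [-0.06 -1.    0.  ] [ 0.02 -0.68 -1.05]
```

View pics/w30.png

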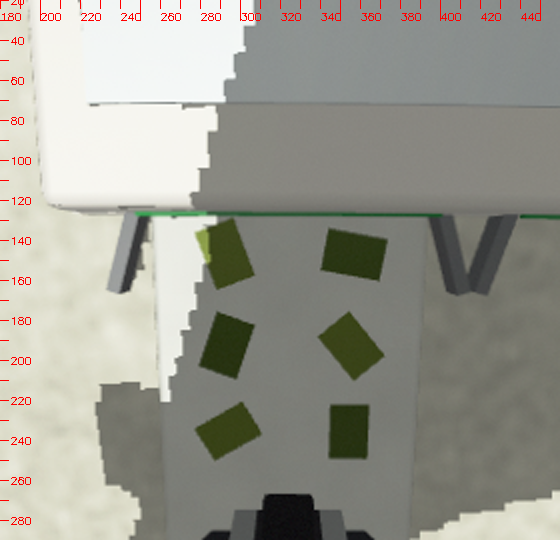

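The plate's front edge is entering between the guides, centred (153 and 428 in the crop, with guide roots at about 145 and 432). I'll keep pushing.

{"name": "send_rows", "arguments": {
  "offset": [
    [0,0,-0.9],
    [0,0,-0.9],
    [0,0,-0.9],
    [0,0,-0.9],
    [0,0,0]
  ],
  "dr": [
    [0,0,0],
    [0,0,0],
    [0,0,0],
    [0,0,0],
    [0,0,0]
  ],
  "grip": [5,5,5,5,5]
}}

```text
time: 55.05
tool_pos: [570.3, -188.3, 14.9]
tcp_rot: [162.1, 90.0, -21.1]
ft_force: [0.6, 0.7, -1.7]
finger_gap: 10.7
```

{"name": "send_rows", "arguments": {
  "offset": [
    [0,0,-0.6],
    [0,0,-0.5],
    [0,0,-0.4],
    [0,0,0]
  ],
  "dr": [
    [0,0,0],
    [0,0,0],
    [0,0,0],
    [0,0,0]
  ],
  "grip": [5,5,5,5]
}}

```text
time: 55.55
tool_pos: [584.9, -189.1, 14.8]
tcp_rot: [173.8, 90.0, -9.4]
ft_force: [0.5, 0.2, -1.3]
finger_gap: 10.7
```

{"name": "send_rows", "arguments": {
  "offset": [
    [0,0,-0.3],
    [0,0,-0.2],
    [0,0,0]
  ],
  "dr": [
    [0,0,0],
    [0,0,0],
    [0,0,0]
  ],
  "grip": [5,5,5]
}}

```text
time: 55.92
tool_pos: [589.7, -189.4, 14.9]
tcp_rot: [169.5, 90.0, -13.7]
ft_force: [-0.2, 0.1, -2.1]
finger_gap: 10.5
```

{"name": "send_rows", "arguments": {
  "offset": [
    [0,0,-0.15],
    [0,0,0]
  ],
  "dr": [
    [0,0,0],
    [0,0,0]
  ],
  "grip": [5,5]
}}

```text
time: 56.18
tool_pos: [589.9, -189.4, 14.7]
tcp_rot: [-5.9, 89.9, 170.9]
ft_force: [-6.7, 1.1, 3.2]
finger_gap: 10.5
```

Contact with the end stop (Fx -6.7 N) comes where expected. Release and rise.

{"name": "send_rows", "arguments": {
  "offset": [
    [0,0,0],
    [0,0,0],
    [0,0,0],
    [0,0,0]
  ],
  "dr": [
    [0,0,0],
    [0,0,0],
    [0,0,0],
    [0,0,0]
  ],
  "grip": [20,27,27,27]
}}

```text
time: 56.68
tool_pos: [591.2, -189.4, 14.9]
tcp_rot: [173.5, 90.0, -9.7]
ft_force: [0.8, 0.4, 0.5]
finger_gap: 23.0
```

{"name": "send_rows", "arguments": {
  "offset": [
    [-1.5,0,0],
    [-2.5,0,0],
    [-4,0,0],
    [-4,0,0.5],
    [0,0,0]
  ],
  "dr": [
    [0,0,0],
    [0,0,0],
    [0,0,0],
    [0,0,0],
    [0,0,0]
  ],
  "grip": [27,27,27,45,45]
}}

```text
time: 57.3
tool_pos: [589.0, -190.5, 141.2]
tcp_rot: [160.3, 89.5, -22.9]
ft_force: [0.0, 0.0, 1.1]
finger_gap: 38.7
```

```bash
python3 - <<'E'
from h import *
q,p,R=state(); print(p,R.as_matrix()[:,1],q['ft_force'])
plan([380,-299.5,95],down(-73.8),6)
s=snapshot("wrist"); crop(s,"w31.png",180,20,280,270,2)
E
```

```text
[ 589.01 -190.46  141.16] [-0.06 -1.    0.  ] [0.03 0.01 1.09]
offset [[0.75, 2.01, 3.38], [0.75, 1.82, 3.49], [0.76, 1.62, 3.58], [0.76, 1.41, 3.67], [0.77, 1.21, 3.74], [0.78, 1.0, 3.79]] dr [-3.2, -0.1, -0.0] x6 | step mm 40.03373577371964
```

View pics/w31.png

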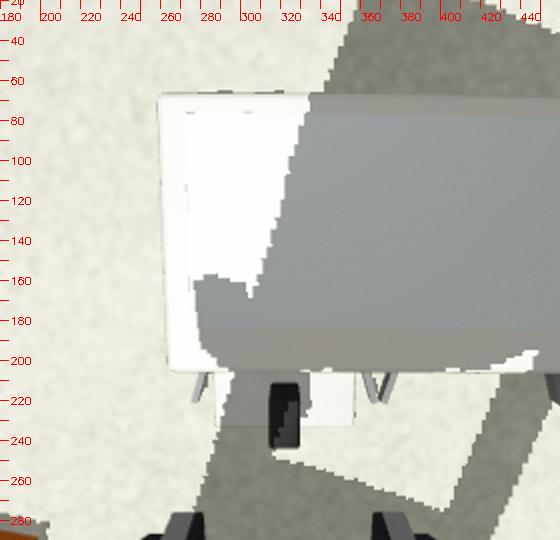

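The green plate is in the left slot with its tab outside at (322,226). Now the orange plate.

{"name": "send_rows", "arguments": {
  "offset": [
    [0.75,2,3.4],
    [0.75,1.8,3.5],
    [0.75,1.6,3.6],
    [0.75,1.4,3.65],
    [0.75,1.2,3.75]
  ],
  "dr": [
    [-3.2,0,0],
    [-3.2,0,0],
    [-3.2,0,0],
    [-3.2,0,0],
    [-3.2,0,0]
  ],
  "grip": [45,45,45,45,45]
}}

```text
time: 57.98
tool_pos: [409.6, -279.1, 96.3]
tcp_rot: [-52.7, 89.9, 140.2]
ft_force: [0.2, -0.6, 0.3]
finger_gap: 38.0
```

{"name": "send_rows", "arguments": {
  "offset": [
    [0.75,1,3.8],
    [0,0,0],
    [0,0,0],
    [0,0,0]
  ],
  "dr": [
    [-3.2,0,0],
    [0,0,0],
    [0,0,0],
    [0,0,0]
  ],
  "grip": [45,45,45,45]
}}

```text
time: 58.48
tool_pos: [377.2, -297.0, 90.0]
tcp_rot: [169.0, 90.0, 5.1]
ft_force: [-0.4, 0.1, -0.3]
finger_gap: 38.2
```

```bash
python3 - <<'E'
from h import *
q,p,R=state(); print(p,R.as_matrix()[:,1])
s=snapshot("wrist"); crop(s,"w32.png",200,110,240,180,3)
E
```

```text
[ 377.19 -297.01   89.99] [ 0.28 -0.96  0.  ]
```

View pics/w32.png

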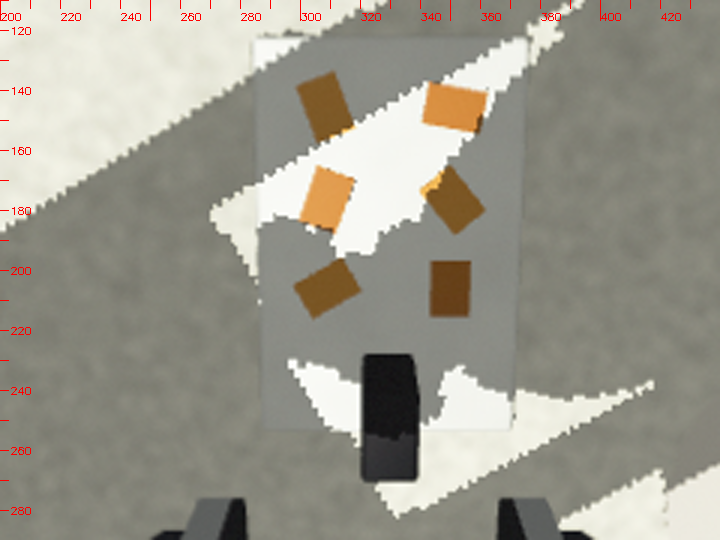

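```bash
python3 - <<'E'
from h import *
s=snapshot("wrist"); f=lambda x,y:(200+x/3,110+y/3)
P=onz(s,[f(253,38),f(528,38),f(511,430),f(264,430)],8)[:,:2]; c=P.mean(0); d=P[:2].mean(0)-P[2:].mean(0); e=P[0]-P[1]; u=d/np.linalg.norm(d)
print(c,np.linalg.norm(d),"yaw",np.degrees(np.arctan2(d[1],d[0])),np.degrees(np.arctan2(e[1],e[0]))-90,"tab", c-35*u)
T=onz(s,[f(363,480),f(418,480)],40)[:,:2]; print("tab from rear top edge",T.mean(0)+10*u)
plan((T.mean(0)+10*u).tolist()+[14.3],down(-90+np.degrees(np.arctan2(d[1],d[0]))),4)
E
```

```text
[ 412.11 -290.13] 88.1949016369866 yaw 15.897255732385707 16.097097568688568 tab [ 378.45 -299.72]
tab from rear top edge [ 379.79 -299.45]
offset [[1.89, 0.08, -0.05], [1.89, 0.07, -0.04], [1.9, 0.08, -0.05], [1.89, 0.07, -0.04]] dr [0.0, -0.0, -0.0] x4 | step mm 18.923530326025322
```

{"name": "send_rows", "arguments": {
  "offset": [
    [1.88,0.07,-0.04],
    [1.88,0.07,-0.04],
    [1.88,0.07,-0.04],
    [1.88,0.07,-0.04],
    [0,0,0]
  ],
  "dr": [
    [0,0,0],
    [0,0,0],
    [0,0,0],
    [0,0,0],
    [0,0,0]
  ],
  "grip": [45,45,45,45,45]
}}

```text
time: 59.2
tool_pos: [378.0, -298.3, 13.2]
tcp_rot: [-61.2, 89.8, 134.8]
ft_force: [0.6, 0.0, 0.0]
finger_gap: 38.5
```

{"name": "send_rows", "arguments": {
  "offset": [
    [0,0,0],
    [0,0,0],
    [0,0,0],
    [0,0,0],
    [0,0,0]
  ],
  "dr": [
    [0,0,0],
    [0,0,0],
    [0,0,0],
    [0,0,0],
    [0,0,0]
  ],
  "grip": [45,5,5,5,5],
  "force": 40
}}

```text
time: 59.82
tool_pos: [379.4, -300.3, 15.7]
tcp_rot: [121.1, 89.9, -42.9]
ft_force: [0.4, 0.9, 6.2]
finger_gap: 11.3
```

{"name": "send_rows", "arguments": {
  "offset": [
    [-0.6,0,0],
    [-0.6,0,0],
    [0,0,0]
  ],
  "dr": [
    [0,0,0],
    [0,0,0],
    [0,0,0]
  ],
  "grip": [5,5,5],
  "force": 70
}}

```text
time: 60.2
tool_pos: [378.9, -299.9, 27.2]
tcp_rot: [119.4, 90.0, -44.6]
ft_force: [0.2, 0.1, -1.1]
finger_gap: 10.7
```

```bash
python3 - <<'E'
from h import *
q,p,R=state(); print(p,R.as_matrix()[:,1],q['ft_force'],q['finger_gap'])
plan([604.2-110,-269.7+6.3,26],down(-93.3),7)
E
```

```text
[ 378.92 -299.86   27.17] [ 0.28 -0.96  0.  ] [ 0.19  0.08 -1.09] 10.743942822001046
offset [[0.02, -0.05, -1.73], [0.02, -0.13, -1.72], [0.02, -0.22, -1.71], [0.02, -0.3, -1.7], [0.01, -0.38, -1.69], [0.02, -0.46, -1.66], [0.01, -0.55, -1.64]] dr [2.8, -0.0, -0.0] x7 | step mm 17.308379473538242
```

{"name": "send_rows", "arguments": {
  "offset": [
    [0,-0.05,-1.72],
    [0,-0.13,-1.72],
    [0,-0.22,-1.7],
    [0,-0.3,-1.7],
    [0,-0.38,-1.7]
  ],
  "dr": [
    [2.8,0,0],
    [2.8,0,0],
    [2.8,0,0],
    [2.8,0,0],
    [2.8,0,0]
  ],
  "grip": [5,5,5,5,5]
}}

```text
time: 60.82
tool_pos: [461.2, -273.2, 26.2]
tcp_rot: [-36.4, 90.0, 145.5]
ft_force: [-0.7, 0.1, -0.6]
finger_gap: 10.7
```

{"name": "send_rows", "arguments": {
  "offset": [
    [0,-0.46,-1.65],
    [0,-0.55,-1.65],
    [0,0,0],
    [0,0,0],
    [0,0,0]
  ],
  "dr": [
    [2.8,0,0],
    [2.6,0,0],
    [0,0,0],
    [0,0,0],
    [0,0,0]
  ],
  "grip": [5,5,5,5,5]
}}

```text
time: 61.45
tool_pos: [493.1, -263.3, 26.4]
tcp_rot: [-17.0, 90.0, 159.6]
ft_force: [1.5, -0.2, -1.4]
finger_gap: 11.2
```

```bash
python3 - <<'E'
from h import *
q,p,R=state(); print(p,R.as_matrix()[:,1],q['ft_force'])
s=snapshot("wrist"); crop(s,"w33.png",180,20,280,270,2)
E
```

```text
[ 493.13 -263.28   26.43] [-0.06 -1.   -0.  ] [ 1.51 -0.15 -1.41]
```

View pics/w33.png

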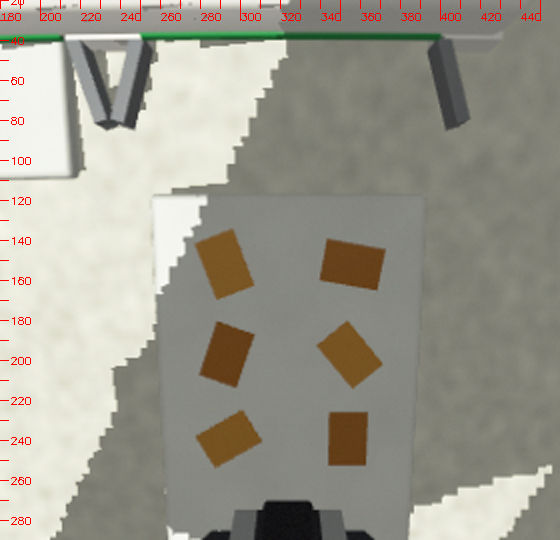

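```bash
python3 - <<'E'
from h import *
s=snapshot("wrist"); f=lambda x,y:(180+x/2,20+y/2)
q,p,R=state(); z=p[2]-15.7+8
F=onz(s,[f(153,196),f(425,196)],z)[:,:2]; B=onz(s,[f(165,480),f(410,480)],z)[:,:2]
d=F.mean(0)-B.mean(0); print("front",np.linalg.norm(F[0]-F[1]),F.mean(0),"yaw",np.degrees(np.arctan2(d[1],d[0])), np.degrees(np.arctan2(*(F[0]-F[1])[::-1]))-90)
for zz in (5,11):
    G=onz(s,[f(136,128),f(448,128)],zz)[:,:2];H=onz(s,[f(153,42),f(429,42)],zz)[:,:2]; print(zz,"tips",G.mean(0),np.linalg.norm(G[0]-G[1]),"roots",H,H.mean(0),np.linalg.norm(H[0]-H[1]))
print("left plate rear corner",onz(s,[f(76,178)],8)[:,:2])
E
```

```text
front 57.69000488694085 [ 571.14 -267.35] yaw -3.676352313481221 -3.3920035695410036
5 tips [ 586.65 -268.98] 70.76024222593145 roots [[ 606.28 -239.38]
 [ 602.69 -300.19]] [ 604.49 -269.79] 60.90744464929987
11 tips [ 585.78 -268.89] 68.14712251829444 roots [[ 604.69 -240.39]
 [ 601.23 -298.94]] [ 602.96 -269.67] 58.658180953357174
left plate rear corner [[ 578.65 -219.42]]
```

{"name": "send_rows", "arguments": {
  "offset": [
    [0.55,0.03,0],
    [0.5,0.02,0],
    [0,0,0],
    [0,0,0]
  ],
  "dr": [
    [0,0,0],
    [0,0,0],
    [0,0,0],
    [0,0,0]
  ],
  "grip": [5,5,5,5]
}}

```text
time: 62.05
tool_pos: [493.7, -263.6, 15.9]
tcp_rot: [-27.2, 90.0, 149.4]
ft_force: [0.5, 0.2, -0.6]
finger_gap: 10.6
```

{"name": "send_rows", "arguments": {
  "offset": [
    [0,0,-0.9],
    [0,0,-0.9],
    [0,0,-0.9],
    [0,0,-0.9],
    [0,0,0]
  ],
  "dr": [
    [0,0,0],
    [0,0,0],
    [0,0,0],
    [0,0,0],
    [0,0,0]
  ],
  "grip": [5,5,5,5,5]
}}

```text
time: 62.68
tool_pos: [530.5, -265.8, 16.1]
tcp_rot: [157.2, 90.0, -26.2]
ft_force: [-0.3, 0.9, -1.5]
finger_gap: 11.0
```

```bash
python3 - <<'E'
from h import *
q,p,R=state(); print(p,R.as_matrix()[:,1],q['ft_force'])
s=snapshot("wrist"); crop(s,"w34.png",180,20,280,270,2)
E
```

```text
[ 530.55 -265.79   16.12] [-0.06 -1.    0.  ] [-0.34  0.94 -1.48]
```

View pics/w34.png

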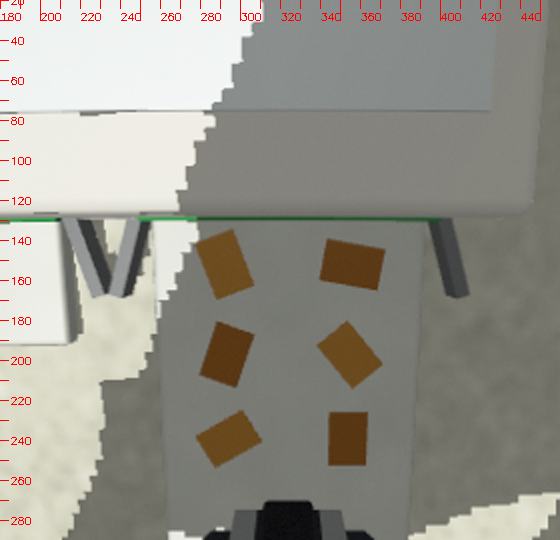

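{"name": "send_rows", "arguments": {
  "offset": [
    [0,0,-0.9],
    [0,0,-0.9],
    [0,0,-0.9],
    [0,0,-0.9],
    [0,0,0]
  ],
  "dr": [
    [0,0,0],
    [0,0,0],
    [0,0,0],
    [0,0,0],
    [0,0,0]
  ],
  "grip": [5,5,5,5,5]
}}

```text
time: 63.35
tool_pos: [566.5, -268.0, 16.1]
tcp_rot: [161.2, 90.0, -22.2]
ft_force: [0.9, -0.4, -0.3]
finger_gap: 10.8
```

{"name": "send_rows", "arguments": {
  "offset": [
    [0,0,-0.6],
    [0,0,-0.5],
    [0,0,-0.4],
    [0,0,0]
  ],
  "dr": [
    [0,0,0],
    [0,0,0],
    [0,0,0],
    [0,0,0]
  ],
  "grip": [5,5,5,5]
}}

```text
time: 63.85
tool_pos: [581.0, -268.9, 16.2]
tcp_rot: [161.8, 90.0, -21.6]
ft_force: [-1.4, 0.3, -1.2]
finger_gap: 10.5
```

{"name": "send_rows", "arguments": {
  "offset": [
    [0,0,-0.3],
    [0,0,0]
  ],
  "dr": [
    [0,0,0],
    [0,0,0]
  ],
  "grip": [5,5]
}}

```text
time: 64.1
tool_pos: [583.8, -269.0, 16.2]
tcp_rot: [175.7, 90.0, -7.7]
ft_force: [-0.4, 0.6, 0.2]
finger_gap: 10.5
```

{"name": "send_rows", "arguments": {
  "offset": [
    [0,0,-0.2],
    [0,0,0]
  ],
  "dr": [
    [0,0,0],
    [0,0,0]
  ],
  "grip": [5,5]
}}

```text
time: 64.35
tool_pos: [585.8, -269.2, 16.2]
tcp_rot: [159.6, 90.0, -23.8]
ft_force: [-0.5, -1.0, 0.0]
finger_gap: 10.7
```

{"name": "send_rows", "arguments": {
  "offset": [
    [0,0,-0.15],
    [0,0,0]
  ],
  "dr": [
    [0,0,0],
    [0,0,0]
  ],
  "grip": [5,5]
}}

```text
time: 64.6
tool_pos: [587.3, -269.2, 16.2]
tcp_rot: [172.7, 90.0, -10.7]
ft_force: [0.1, -0.2, -0.5]
finger_gap: 10.9
```

{"name": "send_rows", "arguments": {
  "offset": [
    [0,0,-0.1],
    [0,0,0]
  ],
  "dr": [
    [0,0,0],
    [0,0,0]
  ],
  "grip": [5,5]
}}

```text
time: 64.85
tool_pos: [587.4, -269.3, 16.0]
tcp_rot: [-7.6, 89.9, 169.0]
ft_force: [-5.9, 0.8, 1.7]
finger_gap: 10.8
```

{"name": "send_rows", "arguments": {
  "offset": [
    [0,0,-0.1],
    [0,0,0]
  ],
  "dr": [
    [0,0,0],
    [0,0,0]
  ],
  "grip": [5,5]
}}

```text
time: 65.1
tool_pos: [587.4, -269.2, 15.9]
tcp_rot: [-8.7, 89.8, 167.8]
ft_force: [-11.1, 0.6, 6.6]
finger_gap: 11.2
```

The plate is at its end stop (Fx -11 N, no further travel). Release and rise.

{"name": "send_rows", "arguments": {
  "offset": [
    [0,0,0.1],
    [0,0,0],
    [0,0,0],
    [0,0,0]
  ],
  "dr": [
    [0,0,0],
    [0,0,0],
    [0,0,0],
    [0,0,0]
  ],
  "grip": [5,20,27,27]
}}

```text
time: 65.6
tool_pos: [588.5, -269.3, 16.4]
tcp_rot: [164.1, 90.0, -19.4]
ft_force: [-0.6, -0.1, 0.7]
finger_gap: 22.8
```

{"name": "send_rows", "arguments": {
  "offset": [
    [-1.5,0,0],
    [-2.5,0,0],
    [-4,0,0],
    [-5,0,2],
    [-5,-1,3]
  ],
  "dr": [
    [0,0,0],
    [0,0,0],
    [0,0,0],
    [0,0,0],
    [0,0,0]
  ],
  "grip": [27,27,27,27,27]
}}

```text
time: 66.22
tool_pos: [538.7, -256.6, 199.0]
tcp_rot: [150.6, 89.9, -32.8]
ft_force: [1.4, -0.6, 0.8]
finger_gap: 22.8
```

{"name": "send_rows", "arguments": {
  "offset": [
    [-5,-3,1],
    [0,0,0],
    [0,0,0],
    [0,0,0]
  ],
  "dr": [
    [0,0,0],
    [0,0,0],
    [0,0,0],
    [0,0,0]
  ],
  "grip": [27,27,27,27]
}}

```text
time: 66.72
tool_pos: [530.0, -225.7, 244.7]
tcp_rot: [-22.4, 89.9, 154.1]
ft_force: [0.9, -0.3, 0.0]
finger_gap: 23.1
```

```bash
python3 - <<'E'
from h import *
q,p,R=state(); print(p,q['ft_force'])
s=snapshot("wrist"); crop(s,"w35.png",200,20,260,200,3)
s=snapshot("side"); crop(s,"d35.png",150,160,320,280,2)
s=snapshot("scene"); crop(s,"s35.png",220,140,240,240,2)
E
```

```text
[ 530.05 -225.75  244.72] [ 0.91 -0.34  0.02]
```

View pics/w35.png

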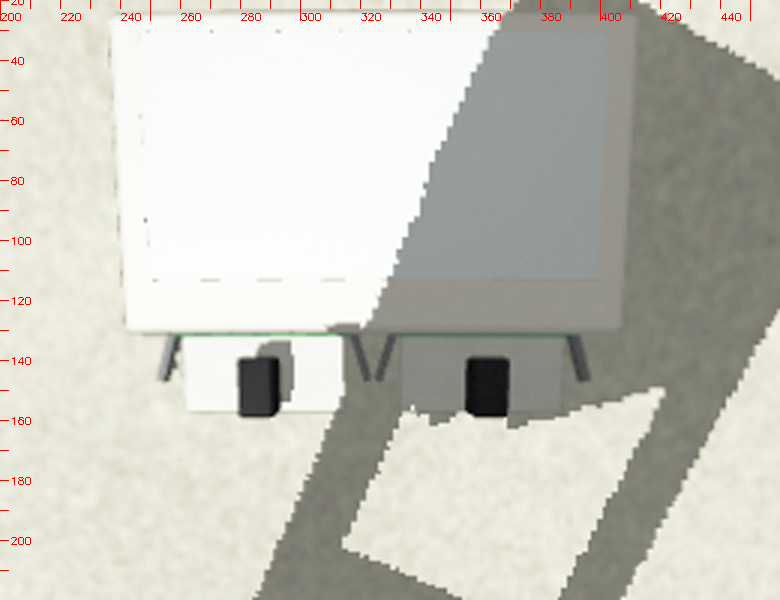

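View pics/d35.png

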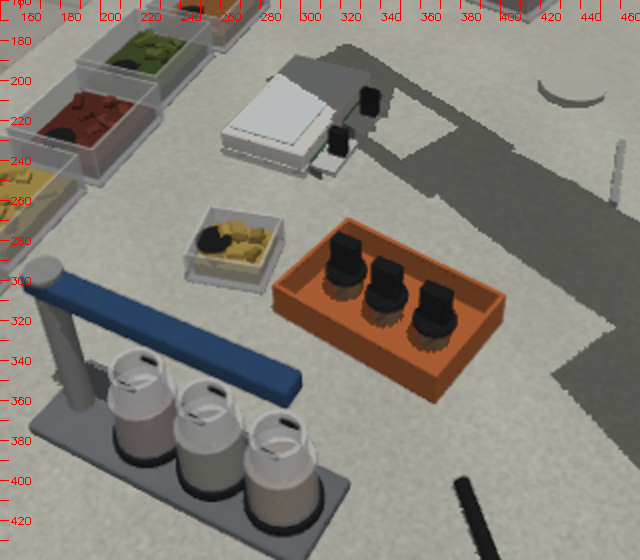

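View pics/s35.png

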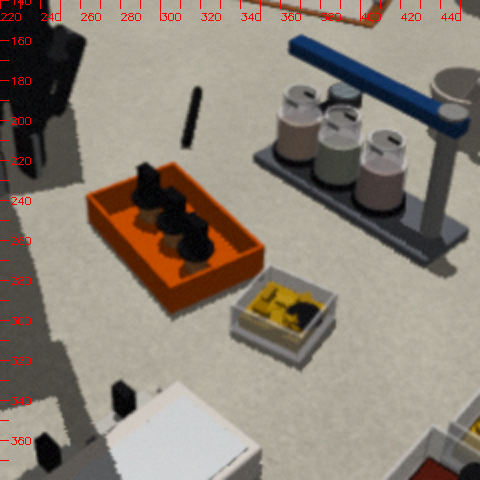

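```bash
python3 - <<'E'
from h import *
s=snapshot("side"); crop(s,"d36.png",150,280,170,130,4)
w=snapshot("wrist"); f=lambda x,y:(200+x/3,20+y/3)
M=np.array([608.5,-189.7]); 
E=onz(w,[f(127,331),f(620,331)],33)[:,:2]; d=E[0]-E[1]; y=d/np.linalg.norm(d); x=np.array([y[1],-y[0]]); m=E.mean(0); print("yaw",np.degrees(np.arctan2(x[1],x[0])),np.linalg.norm(d))
for n,sg,cs in (("L",1,[f(186,411),f(344,411)]),("R",-1,[f(402,410),f(562,410)])):
    P=onz(w,cs,8)[:,:2]; mo=m+sg*40*y; print(n,"rear edge in slot frame",[( (q-mo)@x,(q-mo)@y) for q in P], "width",np.linalg.norm(P[0]-P[1]))
T=onz(w,[f(258,411),f(487,411)],40)[:,:2]
for sg,t in zip((1,-1),T): mo=m+sg*40*y; print("tab rear top (want -28)",(t-mo)@x,(t-mo)@y)
E
```

```text
yaw -3.4062223596840546 167.04878841067924
L rear edge in slot frame [(np.float64(-28.13519930137761), np.float64(29.24335658948348)), (np.float64(-28.270195175882222), np.float64(-29.18027230809539))] width 58.42378486068962
R rear edge in slot frame [(np.float64(-27.90721319033599), np.float64(29.418693773474054)), (np.float64(-27.763435194217383), np.float64(-29.714414770653285))] width 59.13328333691368
tab rear top (want -28) -26.406356955362778 -0.9800957023631364
tab rear top (want -28) -26.403763050951977 1.6277423399972484
```

View pics/d36.png

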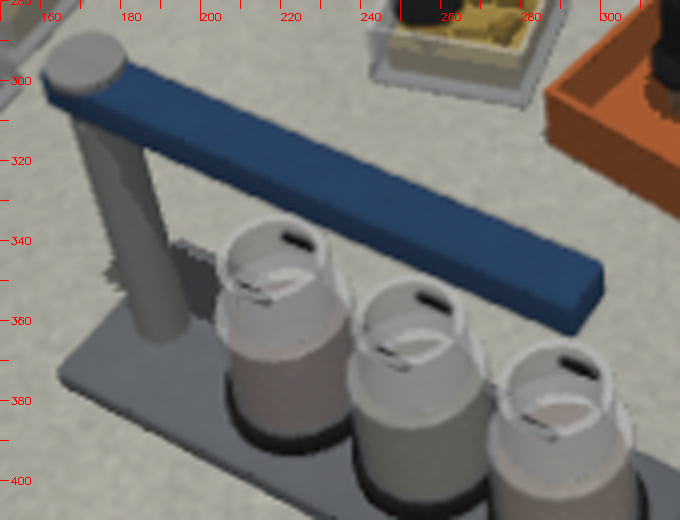

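```bash
python3 - <<'E'
from h import *
s=snapshot("side"); f=lambda x,y:(150+x/4,280+y/4)
piv=onz(s,[(171.5,295.5)],162)[0,:2]
for n,c in (("start",[(608,257),(585,297)]),("now",[(603,264),(572,305)])):
    P=onz(s,[f(*k) for k in c],158)[:,:2]; B=onz(s,[f(*((588,327) if n=="start" else (575,335)))],140)[0,:2]; t=P.mean(0); print(n,P,t,"angle",np.degrees(np.arctan2(*(t-piv)[::-1])),np.linalg.norm(t-piv),"bot",B)
# rack axis direction from jar rims, z=95 (rim ellipse centres)
C=onz(s,[f(272,266),f(409,327),f(556,388)],95)[:,:2]; print(C,np.degrees(np.arctan2(*(C[2]-C[0])[::-1])), piv)
E
```

```text
start [[451.23 197.1 ]
 [451.45 214.11]] [451.34 205.61] angle 175.5202512607686 205.9132330146075 bot [452.36 212.01]
now [[451.55 200.24]
 [453.9  218.4 ]] [452.73 209.32] angle 174.45432646236458 204.85337324943148 bot [454.89 216.35]
[[585.1  199.82]
 [526.32 204.88]
 [468.18 208.55]] 175.72526633886312 [656.62 189.52]
```

The final pictures show:
- **Bar:** over the row, within about 1.5° of the line.
- **Stoppers:** three standing in the tray, at (322,283), (342,293) and (367,305) in the side view.
- **Plates:** rear edges 28 mm outside the slot mouths, centred to about 1 mm.

I'm handing the job in.

```bash
python3 - <<'E'
from h import *
print(workorder.hand_in()); print(r.sense()['time'])
E
```

```text
the job is handed in; nothing more can be done
None
the job is handed in; nothing more can be done
```

The bench is ready and the job is handed in; the clock read under 70 s of the 208 s allowed, and hand-in gave no verdict.

- **Keeper bar:** I swung it to about 97° (1.69 rad), then swung it back after the stoppers were out. The last side view puts it within about 1.5° of the row.
- **Stoppers:** All three jars were closed. I rocked each stopper out by up to 10° each way, rising about 2 mm a stroke. All three stand upright in the tray. In the side views every jar stayed on its seat, and I felt no more than about 2.5 N of upward pull.
- **Plates:** The orange plate was knocked a few centimetres during the run, so I measured it again before picking it up. The green plate is in the left slot and the orange one in the right. Both were pushed until they met the end stop, at about 7 and 11 N. Their rear edges measure 28 mm outside the slot mouths, as they should when fully home, and they sit within about 1 mm of the middle lines. A rougher reading from the tab tops gave 26.4 mm and 1 to 1.6 mm off centre, still within tolerance.
- **Left alone:** The sample box looks unmoved, and the gripper was clear of everything at hand-in.

**Disagreement between views:** The camera views differed by 1 to 1.5° on the rack's direction. They also suggest the bar now sits about 1° nearer the row's line than it did at the start. Both are well inside the 0.12 rad (about 7°) limit.

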